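Make up the take-up reel of a sloped label rewinder

ROBOT

A 6-joint arm with a two-finger parallel gripper is mounted at the origin on a cart in front of the work surface, level with it; the furniture and walls round the work are solid. World frame = base frame: x ahead of the robot, y to its left, z up, the work surface at z = 0. Lengths are in m, angles in rad, forces in N, time in s.
With the tool pointing down it reaches from about 0.4 to 0.925 m from the base axis. Payload 3.4 kg.
Tool frame: the origin (TCP) lies on the mounting face of the last link; the fingertips stand 173 mm ahead of it and the grasp point (between the pads) lies 155 mm ahead of it (robot.tcp_to_tips is the distance from the TCP to the fingertips, in m); z points along the fingers, y is the line along which they close (so a half turn about z gives the same grasp; the last joint's range is limited). The gripper opens to 85 mm and grips with 20 to 120 N. Pads are 22 mm wide; open, the fingers measure 114 mm over their backs; the gripper's body (76 mm by 85 mm) begins 54 mm behind the grasp point. The pads swing forward as they close: fully open they stand 13 mm farther back than shut.
Start: joints at [1.06, 0.307, 1.506, -0, 1.328, -0.073], TCP at [0.244, 0.521, 0.405] pointing down, gripper open.
Joint ranges: [-3.12, 3.12], [-1.05, 2.28], [0.14, 2.33], [-1.42, 4.57], [0.1, 2.73], [-2.68, 2.68]. Speed limits (rad/s): [2.57, 2.57, 3.14, 3.14, 3.14, 3.14].

INTERFACE

Orientations are given as a unit quaternion [w, x, y, z].
In Python, from bench import robot gives the robot as it stands.
- The arm moves only by the tool move_arm, never from a script. Its argument "rows" is a list of rows, each a list of 5 numbers: the shift along the tool's x, y, z in units of 500 mm (1.0 is 500 mm), then the turn about the tool's z in units of pi rad (1.0 is pi rad), then the finger opening in mm, from 0 to 85.4. In form: [[dx, dy, dz, roll, gripper], ...]. A call has 1 to 5 rows; each row is the pose to reach, as a shift and turn from the pose commanded when the call began, along the tool's axes at that moment, turning the shorter way round; what a row does not reach only later rows make up. A row lasts 1/8 s, in which the tool goes at most 62.5 mm and 10.7 degrees, less where a joint would pass 70% of its speed; a pose out of reach is approached as far as the arm can. A call with a number of a shift or a turn outside -1 to 1 is refused whole. A call with a gripper value outside its range is refused whole. The fingers move at their own pace and stop on an object; the grip force is fixed at half the most. Time passes only in rows, so rows that repeat a pose let the fingers close. It gives the time, the measured TCP pose, the force, the opening and the grip force at its end, in the units of the state.
- robot.state(): the state, without advancing time (a new reading comes with each control period).
- robot.camera(name): name is "scene" or "top"; returns a dict with "img" (420x560x3 uint8, red, green, blue), "intrinsics" (3x3 intrinsics, pixels), "world_to_cam" (4x4, takes a point from world to camera coordinates). Camera axes: x right, y down, z forward; pixel columns grow to the right and rows downward; lengths in m; the calibration is good to about 2 mm. A picture is of the moment at which its call begins. There is no depth.
- robot.sign_off(): hands the job in; it is judged then, once.
Trained networks look in a picture, given as the dict that the camera call returned (one of the last four; its "shot" number tells which), for a name from the list of things; names that differ only in an ending like _2 or _b are one class to them, and where a whole thing is asked for, a point or a joint stands for the part that bears it (a point fixed in the world has none). Each returns a list of dicts, best first, with "p" (0 to 1); they miss things now and then, are a little off and sometimes report something else, mostly with a low value. They report only what shows in the picture. A call takes as long as a camera call.
- robot.boxes_of(picture, query): "location" ([x, y, z] in m, in the coordinates of the camera as it stood for that picture, good to about 4 mm: the middle of the surface that is visible of it).
- robot.cut_out(picture, query): "pixels" (420x560 bool, what is visible of it).
The state is a dict: "time_s": time; "q": joint angles; "joint_vel": joint speeds; "joint_torque": joint torques, N m; "eef_pos": TCP position; "orientation": TCP orientation; "wrist_force": force on the tool from outside, world axes, zero at the start; "ft_torque": the same for the moment, N m; "opening": opening from 0.0 (shut) to 1.0 (fully open); "grasp_force": force on a finger pad.
Only numpy, scipy, OpenCV 4.12 (cv2) and the standard library are available. Lean on these libraries where they do the work, as an engineer would, in place of code of your own. Each camera call takes 0.05 s, during which the arm holds its last target. There are 200 camera calls.

TASK

Make up the empty take-up reel on the label rewinder, whose deck slopes towards its front. First seat the orange flanged core face down on the drive's centring spigot, turning it gently until its pockets are felt to drop over the drive lugs and it sits flush all round; only then seat the blue front flange face down on the core's nose in the same way, fully home. Never force a part down on the lugs, let go of both in the end, and leave the things standing about the desk where they are.

Things in the scene. Friction and masses are not known exactly. Their poses are not given: they have to be found in the camera images.
- core: Orange flanged core, about 0.16 kg: a back flange of 90 mm diameter, 10 mm thick, then a smooth drum of 62 mm diameter (grasp here) up to 48 mm, with a nose on its flat top (60 mm in all). It starts standing on its flange. Origin: centre of the underside; z up along the axis. Underside as the front flange's (see flange_face), pockets from its own +x.
- core_nose (a point): Point on the core: centre of the drum's flat top, 48 mm above the core's underside, where the front flange's underside must come to lie; axes as the core's. The nose copies the rewinder's drive: spigot 28 mm in diameter, 12 mm high, upper 3 mm tapered, and six domed lugs 7 mm wide, 6 mm high, 19.5 to 28 mm from the axis, at 0, 60, ... degrees from the core's +x.
- front_flange: Blue front flange, about 0.11 kg: a disc of 90 mm diameter, 10 mm thick, with a knob in the middle (grasp here), 40 mm in diameter (42 over its thin ribs), from 12 mm up to 38 mm above the underside. It starts lying flat on the desk, knob up. Origin: centre of the underside; z up through the knob.
- flange_face (a point): Same point and axes as the front flange. Underside, like the core's: a flat seating rim from 29.5 mm radius to the edge; a centring bore, 30.6 mm diameter, 14 mm deep; between them six lug pockets, 11 mm wide, 7 mm deep, with bevelled mouths, at 0, 60, 120, 180, 240, 300 degrees from the part's +x; the lands between them are level with the rim.
- rewinder: Label rewinder: a fixed white wedge-shaped machine, 152 mm deep, 128 mm wide, 46 mm high in front and 103 mm at the back, its front (switch, dial) towards the robot and its left. Origin: centre of its underside, on the desk; x to its back, z up. A guide roller, 15 mm thick, stands square to the deck in its upper left corner, 69 mm from the spindle axis, up to 35 mm above the seat face.
- drive_seat (a point): On the rewinder: centre of the seat face of its drive plate (metal disc, 88 mm), where the core's underside must come to lie. z is the spindle axis, square to the seat; it leans 25 degrees from vertical, to the rewinder's front. x runs up the slope, y is level. It lies 16 mm before and 84 mm above the rewinder's origin. A part centred but out of step stands 6 mm proud on the lug tops.
- spigot_tip (a point): Top of the drive's centring spigot (28 mm diameter, 12 mm high, upper 3 mm tapered; 1.3 mm play in a bore). Six domed lugs as on the core's nose stand round it on the drive plate. The plate is held by its gears (1.5 N m to turn) and has stopped at any angle: the lugs' angle is in no axes given here. In step within 5 degrees, a part drops home.
- glue: Bystander: glue stick with a green cap, 24 mm thick and 82 mm high, standing loose in front of the telephone. Origin: centre of the underside.
- block_stamp: Bystander: low wooden block stamp, 47 x 34 x 30 mm, loose, near the front edge of the desk. Origin: centre of the underside.
- knob_stamp: Bystander: small stamp with a clear round-headed handle, 27 x 27 x 81 mm, standing loose near the front edge of the desk, beside the rewinder. Origin: centre of the underside.

How it is judged:
By the outcome, as a careful person would: the job done as asked, in the order asked, and still so for the second after the job is handed in, with the robot touching nothing.
It also fails if it takes over 72 s, if anything falls off the work surface, if the arm or the gripper's body presses on something with over 40 N, if the wrist force passes 120 N, or if a joint passes its speed limit or range.

## Working session

There is one attempt and no reset: what is moved stays moved. The work goes in short steps, Python scripts to look and compute and a tool call to move; the robot and the scene stay as the last step left them, time stands still between calls to the robot, and variables do not carry over. Pictures are saved under pics/ and viewed, at most 10 in all, crops included, and the job is handed in when it is done.

Besides the shell and the picture viewer there is one more tool, called after "Emit:" in YAML: its name, and indented under it one key for each argument. move_arm: Moves the arm, as the interface text tells. Shifts and turns lie within -1 to 1; 1 stands for 500 mm of shift or pi rad of turn. Its arguments: {"type":"object","properties":{"rows":{"type":"array","items":{"type":"array","items":{"type":"number"}}}},"required":["rows"]}

```bash
mkdir -p pics; ls; python3 - <<'E'
from bench import robot
import cv2,numpy as np
s=robot.state();print(s['time_s'],s['eef_pos'],s['orientation'],s['q'])
for n in("scene","top"):
    p=robot.camera(n);cv2.imwrite(f"pics/{n}0.png",p["img"][:,:,::-1])
    print(n,p["shot"],p["intrinsics"],p["world_to_cam"])
    W=np.linalg.inv(p["world_to_cam"])
    for q in["core","core_nose","front_flange","rewinder","drive_seat","spigot_tip","glue","block_stamp","knob_stamp"]:
        try:
            for d in robot.boxes_of(p,q)[:1]:print(q,round(d["p"],2),(W@[*d["location"],1])[:3].round(4))
        except Exception as e:print(q,e)
E
```

```text
pics
0.0 [0.24360473 0.52046217 0.40378249] [-2.92557913e-04  2.17137008e-01  9.76140591e-01 -9.90894477e-04] [ 1.05953179e+00  3.07567773e-01  1.50767653e+00 -1.12685939e-05
  1.32841469e+00 -7.35005015e-02]
scene 1 [[447.99405384   0.         286.01590991]
 [  0.         447.99405384 211.48687374]
 [  0.           0.           1.        ]] [[-0.84718787 -0.53124494 -0.00717789  0.39526157]
 [-0.21783528  0.35964568 -0.90730523  0.16054235]
 [ 0.48458281 -0.76709439 -0.42041135  0.83919933]
 [ 0.          0.          0.          1.        ]]
core 0.9 [ 0.4242 -0.2545  0.0273]
core_nose 0.96 [ 0.4244 -0.2515  0.029 ]
front_flange 0.61 [0.5457 0.105  0.0454]
rewinder 0.93 [0.4462 0.3225 0.0608]
drive_seat 0.98 [0.4555 0.3124 0.0861]
spigot_tip 0.93 [0.4581 0.3145 0.0841]
glue 0.77 [ 0.4178 -0.1019  0.0479]
block_stamp 0.79 [0.3658 0.0655 0.0244]
knob_stamp 0.62 [0.3708 0.137  0.0399]
top 2 [[432.82229946   0.         293.0257546 ]
 [  0.         432.82229946 207.27135829]
 [  0.           0.           1.        ]] [[-0.08688862 -0.99620507 -0.00508295  0.07516892]
 [-0.97539238  0.08610894 -0.2029654   0.4505183 ]
 [ 0.20263284 -0.01267752 -0.97917272  1.21141956]
 [ 0.          0.          0.          1.        ]]
core 0.92 [ 0.4296 -0.2739  0.0479]
core_nose 0.81 [ 0.4316 -0.2714  0.0453]
front_flange 0.66 [0.5404 0.1016 0.0106]
rewinder 0.67 [0.4569 0.2855 0.0833]
drive_seat 0.91 [0.4636 0.3025 0.088 ]
spigot_tip 0.84 [0.4591 0.3028 0.0864]
glue 0.6 [0.366  0.1313 0.0736]
block_stamp 0.49 [0.3707 0.0495 0.0269]
knob_stamp 0.46 [0.3672 0.1321 0.0715]
```

View pics/scene0.png

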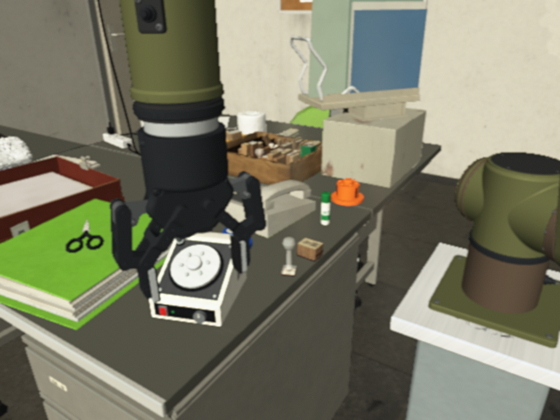

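View pics/top0.png

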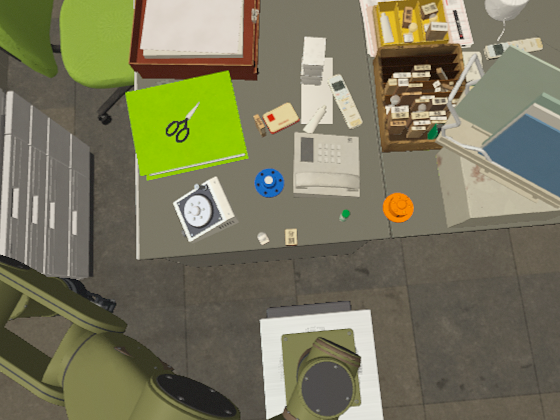

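The core is at about (398,207) in the top view, the flange at (268,182) and the rewinder at (205,210). In the scene view the arm partly hides the rewinder. I'll zoom in.

```bash
cat > h.py <<'E'
from bench import robot
import cv2,numpy as np
def proj(p,X):
    X=np.atleast_2d(X);c=X@p["world_to_cam"][:3,:3].T+p["world_to_cam"][:3,3];u=c@p["intrinsics"].T;return u[:,:2]/u[:,2:]
def ray(p,uv):
    W=np.linalg.inv(p["world_to_cam"]);d=W[:3,:3]@np.linalg.inv(p["intrinsics"])@[*uv,1];return W[:3,3],d
def atz(p,uv,z):
    o,d=ray(p,uv);return o+d*(z-o[2])/d[2]
def tri(*a):
    A=0;b=0
    for p,uv in a:
        o,d=ray(p,uv);d=d/np.linalg.norm(d);M=np.eye(3)-np.outer(d,d);A=A+M;b=b+M@o
    return np.linalg.solve(A,b)
def crop(im,c,h,s):
    x,y=map(int,c);w=im[y-h:y+h,x-h:x+h];return cv2.resize(w,(s,s),interpolation=cv2.INTER_CUBIC)
E
python3 - <<'E'
import cv2,numpy as np
from h import crop
t=cv2.imread("pics/top0.png");s=cv2.imread("pics/scene0.png")
a=[crop(t,(205,210),40,400),crop(t,(268,182),20,300),crop(t,(398,207),20,300),crop(s,(347,192),22,300),crop(s,(195,275),50,400)]
im=np.zeros((600,800,3),np.uint8)
im[:300,:300]=a[1];im[:300,300:600]=a[2];im[300:,:300]=cv2.resize(a[3],(300,300))
im[200:,300:]=0;im[200:600,400:800]=a[0]
im[:200,600:]=cv2.resize(a[4],(200,200))
im[:200,300:600]=cv2.resize(a[2],(300,300))[50:250]
cv2.imwrite("pics/z1.png",im)
E
```

```text
(no output)
```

View pics/z1.png

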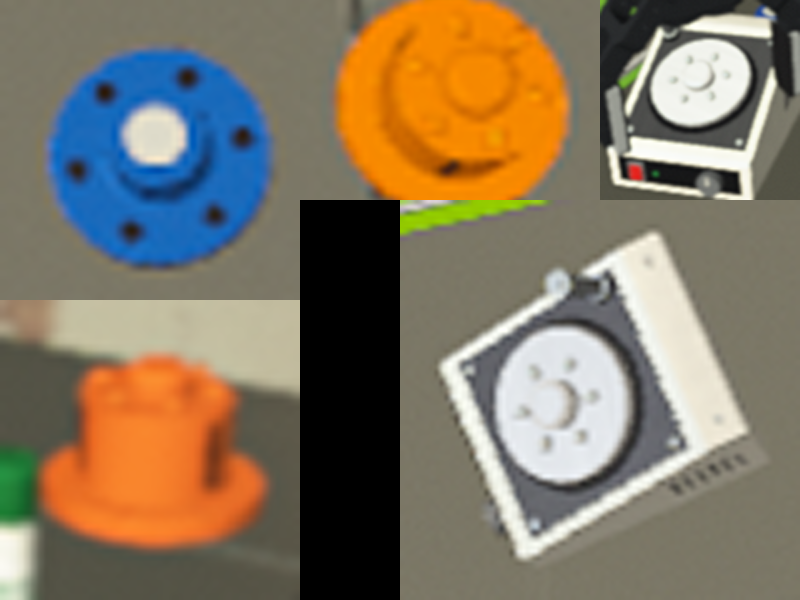

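The zoom shows six lugs on the drive plate, six on the core's nose, and six dark holes on the flange. The rewinder's front lip runs from about (174,203) to (190,241) in the top view, with the roller at its upper left. Next I fit the poses.

```bash
cat > fit.py <<'E'
from h import *
from scipy.optimize import least_squares
def rz(a): c,s=np.cos(a),np.sin(a);return np.array([[c,-s,0],[s,c,0],[0,0,1.]])
T=np.radians(25)
def seatR(y): return rz(y)@np.array([[np.cos(T),0,-np.sin(T)],[0,1,0],[np.sin(T),0,np.cos(T)]])
def seat(x,y,a): return np.array([x,y,0])+rz(a)@[-.016,0,.084]
def hexfit(p,pts,frame,r,h,free_z=False):
    # six points round a centre: frame R fixed, solve centre (x,y in-plane) & angle
    pts=np.array(pts)
    def f(v,o=None):
        c,a,rr=v[:2],v[2],v[3]
        t=a+np.arange(6)*np.pi/3
        X=np.c_[rr*np.cos(t),rr*np.sin(t),0*t+h]+[*c,0]
        u=proj(p,X@frame[0].T+frame[1])
        d=np.linalg.norm(pts[:,None]-u[None],axis=2);j=d.argmin(1)
        return (pts-u[j]).ravel()
    best=min((least_squares(f,[0,0,a,r]) for a in np.radians([-25,-10,5,20])),key=lambda s:s.cost)
    return best.x[:2],np.degrees(best.x[2])%60,best.x[3],np.sqrt(2*best.cost/12)
E
python3 - <<'E'
from fit import *
p=robot.camera("top")
k=lambda L,o,s,sub:[(o[0]+(x-sub[0])/s-.5+.5/s,o[1]+(y-sub[1])/s-.5+.5/s) for x,y in L]
C=k([(445,365),(525,555),(655,232),(748,430)],(165,170),5,(400,200))
B=np.array([[-.076,.064,.046],[-.076,-.064,.046],[.076,.064,.103],[.076,-.064,.103]])
f=lambda v:(proj(p,B@rz(v[2]).T+[v[0],v[1],0])-C).ravel()
r=least_squares(f,[.46,.3,-1.03]);x,y,a=r.x;print("rew",x,y,np.degrees(a),"res",r.fun.round(2))
S=seat(x,y,a);R=seatR(a);print("seat",S,"n",R[:,2])
print("spigot tip px",proj(p,S+R@[0,0,.012]),"seen",k([(555,400)],(165,170),5,(400,200)))
L=k([(572,363),(593,395),(588,437),(547,443),(523,411),(534,371)],(165,170),5,(400,200))
print("lugs",hexfit(p,L,(R,S),.024,.005))
L=k([(460,28),(418,65),(433,127),(493,138),(537,95),(520,45)],(378,187),7.5,(300,-50))
print("core",hexfit(p,L,(np.eye(3),np.array([.43,-.27,0])),.024,.053))
L=k([(105,93),(187,77),(242,137),(214,215),(131,232),(77,170)],(248,162),7.5,(0,0))
print("fl",hexfit(p,L,(np.eye(3),np.array([.54,.10,0])),.034,.01))
np.save("rew.npy",[x,y,a])
# heights by two views from masks
q=robot.camera("scene")
for n in("core","front_flange"):
    out=[]
    for pp in(p,q):
        m=robot.cut_out(pp,n)[0]["pixels"];v,u=np.nonzero(m);out.append((u.min(),u.max(),v.min(),v.max(),u.mean(),v.mean()));
    print(n,np.round(out,1))
print(robot.state()["time_s"])
E
```

```text
rew 0.46789454538809194 0.2916980408337528 -69.46816965147623 res [-1.36 -0.29 -0.41  1.1   0.93 -0.77  0.77 -0.1 ]
seat [0.4622829  0.30668168 0.084     ] n [-0.14822393  0.39577249  0.90630779]
spigot tip px [[194.2787682  210.46283318]] seen [(195.6, 209.6)]
lugs (array([ 0.0023442 , -0.00062664]), np.float64(43.63402753468637), np.float64(0.02445742635132796), np.float64(0.33967314342284494))
core (array([ 0.00529486, -0.0065252 ]), np.float64(8.742377335137963), np.float64(0.023164689463504886), np.float64(0.2995774588113336))
fl (array([0.00701489, 0.0013303 ]), np.float64(36.37752647816082), np.float64(0.033991779139874306), np.float64(0.047022141936628535))Traceback (most recent call last):
  File "<stdin>", line 22, in <module>
IndexError: list index out of range
```

Emit:
move_arm:
  rows:
    - [-0.5,-0.36,0.06,0.03,85]
    - [-0.5,-0.36,0.06,0.056,85]
    - [-0.5,-0.36,0.06,0.056,85]
    - [-0.5,-0.36,0.06,0.056,85]
    - [-0.5,-0.36,0.06,0.056,85]

```text
time_s: 1.82
eef_pos: [0.3946, 0.25, 0.3748]
orientation: [0.0, 0.302, 0.953, 0.0]
wrist_force: [1.6, 0.4, -1.2]
opening: 0.993
grasp_force: 0.0
```

```bash
cat > go.py <<'E'
from fit import *
from scipy.spatial.transform import Rotation as Ro
def tool():
    s=robot.state();w,x,y,z=s["orientation"];return s,Ro.from_quat([x,y,z,w]).as_matrix()
def to(P,head=None):
    """units for move to TCP world P with tool y heading head deg"""
    s,M=tool();d=M.T@(np.array(P)-s["eef_pos"])/.5
    h=np.degrees(np.arctan2(M[1,1],M[0,1]));t=0
    if head is not None:t=-((head-h+90)%180-90)/180
    print("t%.2f"%s["time_s"],"pos",s["eef_pos"].round(4),"head %.1f"%h,"F",s["wrist_force"].round(1),"op %.3f"%s["opening"],"gf %.1f"%s["grasp_force"],"q6 %.2f"%s["q"][5],"-> rows",d.round(4),"turn %.4f"%t)
E
python3 - <<'E'
from go import *
to([.435,-.2765,.26],55)
E
```

```text
t1.82 pos [0.3946 0.25   0.3748] head 54.8 F [ 1.6  0.4 -1.2] op 0.993 gf 0.0 q6 -0.48 -> rows [-0.6722 -0.8147  0.2293] turn -0.0009
```

Emit:
move_arm:
  rows:
    - [-0.4,-0.35,0.05,0,85]
    - [-0.4,-0.35,0.05,0,85]
    - [-0.4,-0.35,0.05,0,85]
    - [-0.4,-0.35,0.05,0,85]
    - [-0.4,-0.35,0.05,0,85]

```text
time_s: 2.45
eef_pos: [0.4574, -0.0096, 0.3496]
orientation: [0.0, 0.304, 0.953, -0.0]
wrist_force: [0.5, 0.6, 0.2]
opening: 1.0
grasp_force: 0.0
```

```bash
python3 - <<'E'
from go import *
to([.435,-.2765,.30],55)
q=robot.camera("scene");p=robot.camera("top")
cv2.imwrite("pics/s1.png",q["img"][:,:,::-1]);cv2.imwrite("pics/t1.png",p["img"][:,:,::-1])
import pickle;pickle.dump((p,q),open("pq.pkl","wb"))
for n,c in(("core",(.435,-.2765)),("front_flange",(.547,.101)),("drive_seat",0)):
    out=[]
    for pp in(p,q):
        D=robot.cut_out(pp,n)
        if D:
            v,u=np.nonzero(D[0]["pixels"]);out.append([D[0]["p"],u.min(),u.max(),v.min(),v.max(),u.mean(),v.mean()])
    print(n,np.round(out,1))
E
python3 - <<'E'
import sys;sys.path.insert(0,".")
import cv2,numpy as np
from h import crop
s=cv2.imread("pics/s1.png")
im=np.zeros((500,800,3),np.uint8)
im[:500,:500]=crop(s,(195,275),50,500)
im[:300,500:]=crop(s,(347,190),20,300)
im[300:500,500:700]=crop(s,(235,235),20,200)
cv2.imwrite("pics/z2.png",im)
E
```

```text
t2.45 pos [ 0.4574 -0.0096  0.3496] head 54.6 F [0.5 0.6 0.2] op 1.000 gf 0.0 q6 -1.07 -> rows [-0.2728 -0.4608  0.0997] turn -0.0023
core [[  0.9 383.  413.  193.  223.  397.8 207.6]
 [  0.7 332.  363.  178.  205.  348.1 192.5]]
front_flange [[6.000e-01 2.550e+02 2.820e+02 1.690e+02 1.970e+02 2.690e+02 1.831e+02]
 [2.000e-01 2.250e+02 2.520e+02 2.280e+02 2.490e+02 2.401e+02 2.360e+02]]
drive_seat [[  0.9 185.  211.  196.  226.  198.  210.6]
 [  0.7 171.  220.  246.  287.  195.5 266.3]]
```

View pics/z2.png

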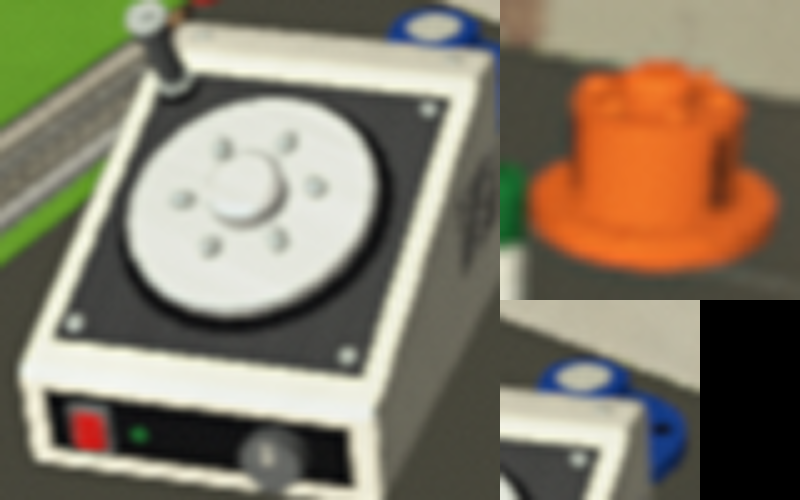

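The arm-free scene view shows the plate, six lugs, the roller and three deck screws clearly. I can triangulate these together with the top view.

```bash
cat > fit2.py <<'E'
from fit import *
import pickle
p,q=pickle.load(open("pq.pkl","rb"))
k=lambda L,o,s,sub=(0,0):np.array([(o[0]+(x-sub[0])/s-.5+.5/s,o[1]+(y-sub[1])/s-.5+.5/s) for x,y in L])
kt=lambda L:k(L,(165,170),5,(400,200)); ks=lambda L:k(L,(145,225),5)
scr_t=kt([(469,371),(535,523),(673,441)]);scr_s=ks([(75,322),(347,355),(429,109)])
S3=np.array([tri((p,a),(q,b)) for a,b in zip(scr_t,scr_s)]);print("screws",S3.round(4))
d1=S3[0]-S3[1];d2=S3[2]-S3[1]
print("y heading",np.degrees(np.arctan2(d1[1],d1[0])),"len",np.linalg.norm(d1),"slope heading",np.degrees(np.arctan2(d2[1],d2[0])),"tilt",np.degrees(np.arcsin(d2[2]/np.linalg.norm(d2))),"len",np.linalg.norm(d2))
Lt=kt([(572,363),(593,395),(588,437),(547,443),(523,411),(534,371)])
Ls=ks([(290,141),(317,187),(280,240),(210,246),(183,200),(224,150)])
Cs={"t":(p,kt([(445,365),(525,555),(655,232),(748,430)])),}
ft=np.load("rew.npy")
def res(v,full=False):
    c,a,l,sh=v[:3],v[3],v[4],v[5:7]
    R=seatR(a);t=l+np.arange(6)*np.pi/3;r=.02375
    X=np.c_[r*np.cos(t),r*np.sin(t),0*t+.0045]@R.T+c
    o=[]
    for pp,L,s in((p,Lt,0),(q,Ls,sh)):
        u=proj(pp,X)+s;d=np.linalg.norm(L[:,None]-u[None],axis=2);o.append(L-u[d.argmin(1)])
    # screws: symmetric about the slope plane, on plane parallel to seat
    w,b1,b2,dz=v[7:11]
    Y=np.array([[b1,w,dz],[b1,-w,dz],[b2,-w,dz]])@R.T+c
    o.append(scr_t-proj(p,Y));o.append(scr_s-proj(q,Y)-sh)
    return np.r_[np.concatenate(o).ravel(),sh*.3]
b=min((least_squares(res,[.462,.307,.084,np.radians(y0),np.radians(l0),0,0,.05,-.05,.05,-.01]) for y0 in(-69,-62) for l0 in(30,45,60)),key=lambda s:s.cost)
v=b.x;print("seat",v[:3].round(4),"yaw",np.degrees(v[3]),"lug",np.degrees(v[4])%60,"shift",v[5:7],"screw",v[7:],"rms",np.sqrt(2*b.cost/38))
print("n",seatR(v[3])[:,2]);np.save("seat.npy",v[:5])
E
python3 - <<'E'
from fit2 import *
# core and flange centres from two views: knob top / nose top
kc=k([(658,75-0)],(327,170),7.5,(500,0));print("core nose",tri((p,k([(480,80)],(378,187),7.5,(300,-50))[0]),(q,kc[0])))
kf=k([(585,377)],(215,215),5,(500,300));print("fl knob top",tri((p,k([(155,135)],(248,162),7.5)[0]),(q,kf[0])))
print("check core px",proj(p,[.4353,-.2765,.06]),proj(q,[.4353,-.2765,.06]),kc,"fl",proj(p,[.547,.1013,.038]),proj(q,[.547,.1013,.038]),kf)
E
```

```text
screws [[0.4936 0.3657 0.0555]
 [0.4014 0.331  0.055 ]
 [0.4333 0.2428 0.0985]]
y heading 20.644999548700508 len 0.0985641059185621 slope heading -70.11184129107018 tilt 24.88241447163043 len 0.1033092844019286
seat [0.4628 0.3052 0.083 ] yaw -69.85859477039497 lug 43.35898896667369 shift [-0.67843567  0.13120816] screw [ 0.04966754 -0.05287165  0.05064675 -0.00580936] rms 0.2672794012679782
n [-0.14552363  0.39677332  0.90630779]
core nose [ 0.43633514 -0.2755335   0.05989569]
fl knob top [0.54697448 0.10146111 0.03977224]
check core px [[401.71719447 203.77330226]] [[348.64711777 179.55847364]] [[347.63333333 179.56666667]] fl [[268.25604404 179.62127161]] [[231.82750424 230.7000167 ]] [[231.6 230. ]]
```

Emit:
move_arm:
  rows:
    - [-0.273,-0.46,0.1,-0.004,85]
    - [-0.273,-0.46,0.1,-0.004,85]
    - [-0.273,-0.46,0.1,-0.004,85]
    - [-0.273,-0.46,0.1,-0.004,85]
    - [-0.273,-0.46,0.15,-0.004,85]

```text
time_s: 3.48
eef_pos: [0.437, -0.2761, 0.2757]
orientation: [0.003, 0.297, 0.955, -0.001]
wrist_force: [-0.4, -0.6, -1.1]
opening: 0.994
grasp_force: 0.0
```

```bash
python3 - <<'E'
from go import *
to([.436,-.276,.185],55.3)
E
```

```text
t3.48 pos [ 0.437  -0.2761  0.2757] head 55.5 F [-0.4 -0.6 -1.1] op 0.994 gf 0.0 q6 -1.61 -> rows [ 0.0029 -0.0009  0.1813] turn 0.0011
```

Emit:
move_arm:
  rows:
    - [0.002,0,0.12,0.001,85]
    - [0.002,0,0.18,0.001,85]
    - [0.002,0,0.18,0.001,85]
    - [0.002,0,0.18,0.001,30]
    - [0.002,0,0.18,0.001,30]

```text
time_s: 4.1
eef_pos: [0.436, -0.2727, 0.1867]
orientation: [0.002, 0.297, 0.955, -0.001]
wrist_force: [0.3, 0.2, -1.5]
opening: 0.711
grasp_force: 65.1
```

Emit:
move_arm:
  rows:
    - [0,0,0,0,30]
    - [0,0,0,0,30]
    - [0,0,0,0,30]
    - [0,0,-0.04,0,30]
    - [0,0,-0.12,0,30]

```text
time_s: 4.72
eef_pos: [0.4342, -0.2719, 0.2446]
orientation: [-0.002, 0.298, 0.955, 0.001]
wrist_force: [0.2, -1.3, -2.7]
opening: 0.71
grasp_force: 65.6
```

```bash
python3 - <<'E'
from go import *
to([.435,-.0,.32],20)
p=robot.camera("scene");cv2.imwrite("pics/s2.png",p["img"][:,:,::-1])
E
```

```text
t4.72 pos [ 0.4342 -0.2719  0.2446] head 55.4 F [ 0.2 -1.3 -2.7] op 0.710 gf 65.6 q6 -1.61 -> rows [ 0.3082  0.4485 -0.1497] turn 0.1966
```

Emit:
move_arm:
  rows:
    - [0.356,0.537,-0.3,0.04,30]
    - [0.356,0.537,-0.2,0.08,30]
    - [0.356,0.537,-0.19,0.12,30]
    - [0.356,0.537,-0.19,0.16,30]
    - [0.356,0.537,-0.19,0.197,30]

```text
time_s: 5.4
eef_pos: [0.44, 0.0279, 0.3349]
orientation: [0.001, 0.576, 0.818, 0.0]
wrist_force: [1.0, 0.0, -3.0]
opening: 0.708
grasp_force: 66.2
```

```bash
python3 - <<'E'
from go import *
to([.4276,.402,.30],20.1)
E
```

```text
t5.40 pos [0.44   0.0279 0.3349] head 19.7 F [ 1.  0. -3.] op 0.708 gf 66.2 q6 -0.38 -> rows [0.713  0.2283 0.0697] turn -0.0024
```

Emit:
move_arm:
  rows:
    - [0.713,0.228,0.0,-0.002,30]
    - [0.713,0.228,0.0,-0.002,30]
    - [0.713,0.228,0.0,-0.002,30]
    - [0.713,0.228,0.0,-0.002,30]
    - [0.713,0.228,0.0,-0.002,30]

```text
time_s: 6.02
eef_pos: [0.4279, 0.3403, 0.3343]
orientation: [0.0, 0.571, 0.821, 0.001]
wrist_force: [1.0, -0.3, -2.4]
opening: 0.714
grasp_force: 66.2
```

```bash
python3 - <<'E'
from go import *
to([.4276,.402,.27],20.1)
E
```

```text
t6.03 pos [0.4279 0.3403 0.3343] head 20.3 F [ 1.  -0.3 -2.4] op 0.714 gf 66.2 q6 0.24 -> rows [0.116  0.042  0.1287] turn 0.0011
```

Emit:
move_arm:
  rows:
    - [0.116,0.042,0.0,0.001,30]
    - [0.116,0.042,0.05,0.001,30]
    - [0.116,0.042,0.12,0.001,30]
    - [0.116,0.042,0.175,0.001,30]
    - [0.116,0.042,0.175,0.001,30]

```text
time_s: 6.65
eef_pos: [0.427, 0.3992, 0.2444]
orientation: [-0.001, 0.573, 0.82, -0.003]
wrist_force: [-1.0, -0.8, -1.8]
opening: 0.708
grasp_force: 66.4
```

```bash
python3 - <<'E'
from go import *
to([.4276,.402,.233],20.1)
p=robot.camera("scene");cv2.imwrite("pics/s3.png",crop(p["img"][:,:,::-1],(200,280),90,540))
E
```

```text
t6.65 pos [0.427  0.3992 0.2444] head 20.1 F [-1.  -0.8 -1.8] op 0.708 gf 66.4 q6 0.33 -> rows [0.0049 0.0031 0.0227] turn 0.0001
```

View pics/s3.png

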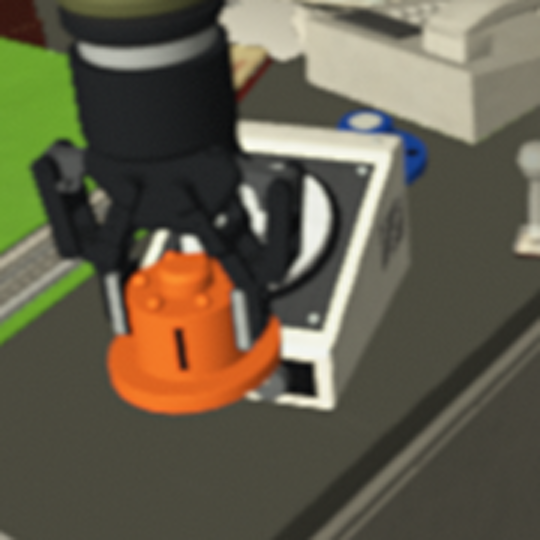

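The core hangs in front of the lip at about (180,330) in the crop, but its flange looks slanted. I'll measure its tilt by fitting the silhouette.

```bash
cat > sil.py <<'E'
from go import *
from scipy.optimize import minimize
def rings(kind):
    t=np.linspace(0,2*np.pi,48,endpoint=False);f=lambda r,z:np.c_[r*np.cos(t),r*np.sin(t),0*t+z]
    if kind=="core":return [np.r_[f(.045,0),f(.045,.010)],np.r_[f(.031,.01),f(.031,.048)],np.r_[f(.014,.048),f(.012,.06)]]
    return [np.r_[f(.045,0),f(.045,.010)],np.r_[f(.02,.01),f(.02,.038)]]
def render(p,kind,R,c,up=3):
    m=np.zeros((420*up,560*up),np.uint8)
    for X in rings(kind):
        h=cv2.convexHull(((proj(p,X@R.T+c)+.5)*up).astype(np.float32)).astype(np.int32);cv2.fillConvexPoly(m,h,1)
    return m
def mask(p,kind):
    hsv=cv2.cvtColor(p["img"],cv2.COLOR_RGB2HSV)
    r=((3,150,90),(20,255,255)) if kind=="core" else ((98,120,50),(125,255,255))
    return cv2.inRange(hsv,*r)>0
def pose(pics,kind,head,c0,piv=.037,verbose=1,dark=True):
    """tilt about closing line (deg, + = leaning to rewinder front), sideways lean, centre of underside; c0 = guess of pivot (grasp) point"""
    up=3;Ms=[]
    for p in pics:
        m=cv2.resize(mask(p,kind).astype(np.uint8),None,fx=up,fy=up,interpolation=cv2.INTER_NEAREST)
        hsv=cv2.cvtColor(p["img"],cv2.COLOR_RGB2HSV);dk=cv2.resize((hsv[...,2]<75).astype(np.uint8),None,fx=up,fy=up,interpolation=cv2.INTER_NEAREST)
        Ms.append((m,dk))
    a=np.radians(head-90)
    def Rv(v):
        return rz(a)@Ro.from_euler("yx",[-v[0],v[1]],degrees=True).as_matrix()
    def cost(v):
        R=Rv(v);G=c0+np.array(v[2:5])/1000;c=G-R@[0,0,piv];s=0
        for p,(m,dk) in zip(pics,Ms):
            r=render(p,kind,R,c);s+=((r!=m)&~((r==1)&(dk==1))).sum()
        return s/100
    best=None
    for t0 in(0,12,25):
        S=np.array([[t0,0,0,0,0]]+[[t0+d0,d1,d2,d3,d4] for d0,d1,d2,d3,d4 in((8,0,0,0,0),(0,6,0,0,0),(0,0,4,0,0),(0,0,0,4,0),(0,0,0,0,4))],float)
        r=minimize(cost,S[0],method="Nelder-Mead",options=dict(initial_simplex=S,maxfev=250,xatol=.1,fatol=.01))
        if best is None or r.fun<best.fun:best=r
    v=best.x;c=c0+v[2:5]/1000-Rv(v)@[0,0,piv]
    if verbose:print(kind,"tilt %.1f lean %.1f"%tuple(v[:2]),"dG mm",v[2:5].round(1),"underside",c.round(4),"cost",best.fun)
    return v,c,Rv(v)
E
python3 - <<'E'
from sil import *
s,M=tool();P=s["eef_pos"]
a=robot.camera("scene");b=robot.camera("top")
pose([a],"core",20.1,P-[0,0,.150]);pose([a,b],"core",20.1,P-[0,0,.150])
E
```

```text
core tilt 0.4 lean -1.9 dG mm [ 7.2 -6.6 -3.3] underside [0.434  0.3924 0.0556] cost 128.16
core tilt -1.0 lean -2.4 dG mm [ 2.6 -3.4  0.5] underside [0.4288 0.3964 0.0594] cost 336.86
```

The fit says the core is upright in the grip, so the slant was only perspective. Now I pre-tilt it on the rewinder's front lip, in small steps.

Emit:
move_arm:
  rows:
    - [0,0,0.022,0,30]
    - [0.002,0,0.03,0,30]
    - [0.005,0,0.038,0,30]
    - [0.008,0,0.045,0,30]

```text
time_s: 7.3
eef_pos: [0.4274, 0.4051, 0.2261]
orientation: [-0.0, 0.573, 0.819, 0.003]
wrist_force: [-2.5, 3.6, 9.6]
opening: 0.708
grasp_force: 69.8
```

```bash
python3 - <<'E'
from sil import *
to([.4276,.402,.211],20.1)
s,M=tool();a=robot.camera("scene");pose([a],"core",20.1,s["eef_pos"]-[0,0,.150])
E
```

```text
t7.30 pos [0.4274 0.4051 0.2261] head 20.1 F [-2.5  3.6  9.6] op 0.708 gf 69.8 q6 0.34 -> rows [-0.0061 -0.0019  0.0301] turn -0.0002
core tilt 6.6 lean -0.7 dG mm [ 2.8 -2.8  2.6] underside [0.4313 0.3982 0.0419] cost 127.23
```

Emit:
move_arm:
  rows:
    - [0.003,0,0.01,0,30]
    - [0.006,0,0.02,0,30]
    - [0.009,0,0.03,0,30]
    - [0.011,0,0.036,0,30]
    - [0.011,0,0.036,0,30]

```text
time_s: 7.98
eef_pos: [0.4258, 0.4111, 0.2078]
orientation: [-0.0, 0.573, 0.82, 0.003]
wrist_force: [-1.4, 5.1, 6.3]
opening: 0.705
grasp_force: 73.7
```

```bash
python3 - <<'E'
from sil import *
to([.4276,.402,.211],20.1)
s,M=tool();a=robot.camera("scene");pose([a],"core",20.1,s["eef_pos"]-[0,0,.150])
E
```

```text
t7.97 pos [0.4258 0.4111 0.2078] head 20.1 F [-1.4  5.1  6.3] op 0.705 gf 73.7 q6 0.34 -> rows [-0.0183 -0.0028 -0.0064] turn -0.0001
core tilt 24.3 lean -2.9 dG mm [ 5.9 -4.3  2.1] underside [0.4353 0.3918 0.0262] cost 120.77
```

Emit:
move_arm:
  rows:
    - [0.01,0,-0.12,0,30]
    - [0,0,-0.21,0,30]
    - [-0.08,0,-0.21,0,30]
    - [-0.15,0.02,-0.2,0,30]
    - [-0.15,0.02,-0.2,0,30]

```text
time_s: 8.65
eef_pos: [0.461, 0.34, 0.3058]
orientation: [0.0, 0.574, 0.819, -0.0]
wrist_force: [1.2, 0.0, -2.6]
opening: 0.713
grasp_force: 73.2
```

```bash
python3 - <<'E'
from sil import *
v=np.load("seat.npy");S=v[:3];n=seatR(v[3])[:,2]
to(S+.067*n+[0,0,.15],20.1)
s,M=tool();a=robot.camera("scene");b=robot.camera("top")
pose([a],"core",20.1,s["eef_pos"]-[0,0,.150]);_,c,R=pose([a,b],"core",20.1,s["eef_pos"]-[0,0,.150])
print("rel seat frame mm",seatR(v[3]).T@(c-S)*1000)
cv2.imwrite("pics/s4.png",crop(a["img"][:,:,::-1],(200,240),75,600))
E
```

```text
t8.65 pos [0.461  0.34   0.3058] head 19.9 F [ 1.2  0.  -2.6] op 0.713 gf 73.2 q6 0.21 -> rows [-0.01   -0.0206  0.024 ] turn -0.0010
core tilt 25.2 lean -4.3 dG mm [ 8.3 -7.7  2.5] underside [0.4724 0.3166 0.1249] cost 122.79
core tilt 20.9 lean -6.3 dG mm [ 3.9 -3.5  6.5] underside [0.4659 0.3227 0.1279] cost 350.48
rel seat frame mm [ 5.01337808  8.91606957 47.20777906]
```

View pics/s4.png

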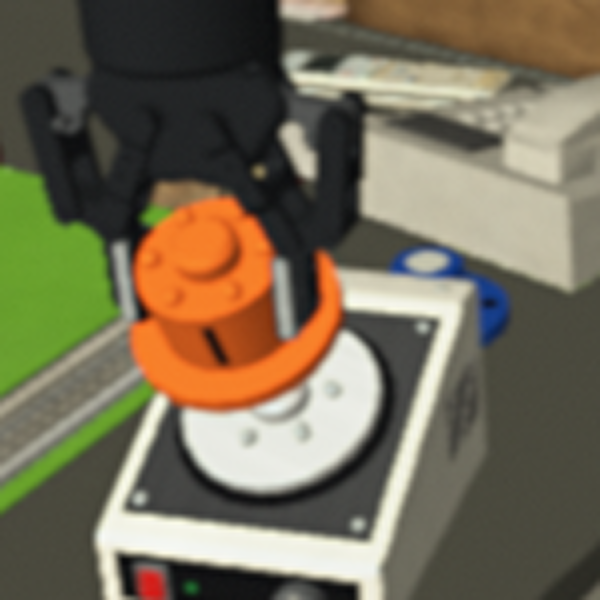

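The core is tilted parallel to the drive plate, and its nose centre is at about (176,226). I'll check that against prediction and then approach along the spindle axis.

```bash
python3 - <<'E'
from sil import *
import pickle;p,q=pickle.load(open("pq.pkl","rb"))
n=seatR(np.load("seat.npy")[3])[:,2];G=np.array([.461,.34,.1558])
for z in(.058,.06):print(proj(q,G+(z-.037)*n))
sp=np.load("seat.npy")[:3]
print("spigot tip",proj(q,sp+.012*n),proj(p,sp+.012*n))
E
```

```text
[[174.69756848 228.54817226]]
[[174.34631005 227.77654654]]
spigot tip [[194.35883871 260.75329706]] [[194.87800241 210.2874582 ]]
```

Emit:
move_arm:
  rows:
    - [-0.01,-0.02,0.024,-0.001,30]
    - [-0.01,-0.02,0.024,-0.001,30]
    - [-0.01,-0.02,0.024,-0.001,30]

```text
time_s: 9.12
eef_pos: [0.4525, 0.3347, 0.294]
orientation: [0.0, 0.571, 0.821, 0.0]
wrist_force: [0.4, 0.0, -1.4]
opening: 0.709
grasp_force: 73.1
```

```bash
python3 - <<'E'
from sil import *
v=np.load("seat.npy");S=v[:3];n=seatR(v[3])[:,2]
for h in(.055,.043,.037):to(S+h*n+[0,0,.15],20.1)
E
```

```text
t9.12 pos [0.4525 0.3347 0.294 ] head 20.3 F [ 0.4  0.  -1.4] op 0.709 gf 73.1 q6 0.21 -> rows [-0.0159 -0.001   0.0223] turn 0.0012
t9.12 pos [0.4525 0.3347 0.294 ] head 20.3 F [ 0.4  0.  -1.4] op 0.709 gf 73.1 q6 0.21 -> rows [-0.0261 -0.001   0.044 ] turn 0.0012
t9.12 pos [0.4525 0.3347 0.294 ] head 20.3 F [ 0.4  0.  -1.4] op 0.709 gf 73.1 q6 0.21 -> rows [-0.0312 -0.001   0.0549] turn 0.0012
```

Emit:
move_arm:
  rows:
    - [-0.016,-0.001,0.022,0.001,30]
    - [-0.019,-0.001,0.028,0.001,30]
    - [-0.022,-0.001,0.034,0.001,30]
    - [-0.024,-0.001,0.039,0.001,30]

```text
time_s: 9.62
eef_pos: [0.4557, 0.323, 0.2774]
orientation: [-0.001, 0.573, 0.819, 0.001]
wrist_force: [-12.4, 0.8, 34.9]
opening: 0.71
grasp_force: 76.0
```

```bash
cat > rel.py <<'E'
from sil import *
v=np.load("seat.npy");S=v[:3];RS=seatR(v[3]);n=RS[:,2]
def rel():
    s,M=tool();d=RS.T@(s["eef_pos"]-[0,0,.15]-S)*1000
    print("t%.2f G in seat frame mm"%s["time_s"],d.round(1),"F seat",(RS.T@s["wrist_force"]).round(1),"T",(RS.T@s["ft_torque"]).round(2),"op %.3f gf %.0f"%(s["opening"],s["grasp_force"]),"head %.1f"%np.degrees(np.arctan2(M[1,1],M[0,1])))
E
python3 -c "
from rel import *
rel();to(S+.037*n+[0,0,.15],20.1)
a=robot.camera('scene');cv2.imwrite('pics/s5.png',crop(a['img'][:,:,::-1],(200,250),60,600))"
```

```text
t9.62 G in seat frame mm [ 1.3 -0.6 48.3] F seat [ 10.2 -11.3  33.8] T [-1.72  0.66  0.74] op 0.710 gf 76 head 20.0
t9.62 pos [0.4557 0.323  0.2774] head 20.0 F [-12.4   0.8  34.9] op 0.710 gf 76.0 q6 0.19 -> rows [-0.0072  0.0011  0.0216] turn -0.0004
```

View pics/s5.png

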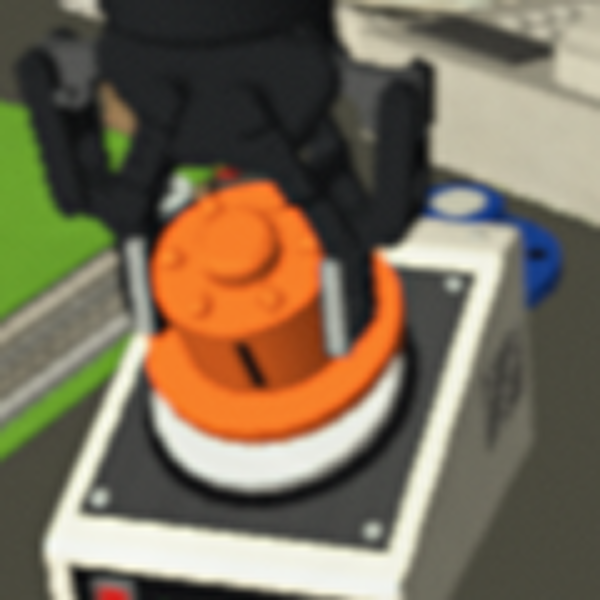

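The flange rests on the spigot tip, about 11 mm up, with 34 N of push. I'll back off, then find the sideways error from the nose's position at crop pixel (238,243).

Emit:
move_arm:
  rows:
    - [0.004,0,-0.01,0,30]
    - [0.004,0,-0.01,0,30]

```text
time_s: 9.93
eef_pos: [0.4558, 0.3244, 0.2796]
orientation: [0.0, 0.573, 0.82, 0.001]
wrist_force: [0.8, 1.1, -1.9]
opening: 0.711
grasp_force: 73.4
```

```bash
python3 - <<'E'
from rel import *
rel()
import pickle;p,q=pickle.load(open("pq.pkl","rb"))
sh=np.array([-.68,.13])
ob=np.array([140+238/5-.4,190+243/5-.4])
z=proj(q,S+.0713*n)+sh
J=np.array([proj(q,S+.0713*n+RS@d)[0]-proj(q,S+.0713*n)[0] for d in np.eye(3)*.001]).T
print("axis px",z,"seen",ob,"J px/mm",J.round(3))
print("offset xy mm if tilt right",np.linalg.solve(J[:,:2],(ob-z[0])))
E
```

```text
t9.93 G in seat frame mm [ 1.2 -0.  50.9] F seat [-1.5  1.1 -1.5] T [0.02 0.02 0.  ] op 0.711 gf 73 head 20.1
axis px [[184.75872128 240.62310595]] seen [187.2 238.2] J px/mm [[ 0.197 -0.566 -0.16 ]
 [-0.482 -0.056 -0.363]]
offset xy mm if tilt right [ 5.31179681 -2.46953214]
```

Vision puts the offset at about (+5,−2.5) mm in the seat frame. The wrench puts the contact at (−7,+6) mm on the spigot, which agrees. I'll correct and descend again.

Emit:
move_arm:
  rows:
    - [0.0082,0.0056,0.0038,0,30]
    - [0.0062,0.0056,0.0083,0,30]
    - [0.0042,0.0056,0.0128,0,30]
    - [0.0032,0.0056,0.015,0,30]

```text
time_s: 10.42
eef_pos: [0.457, 0.3274, 0.2714]
orientation: [-0.001, 0.573, 0.819, 0.0]
wrist_force: [-3.2, 4.4, -1.4]
opening: 0.71
grasp_force: 73.5
```

```bash
cat >> rel.py <<'E'
def cop(h=12):
    s,M=tool();F=RS.T@s["wrist_force"];T=RS.T@s["ft_torque"]
    r=np.cross(F,T)/(F@F);P=RS.T@(s["eef_pos"]-S);lam=(h/1000-P[2]-r[2])/F[2];print("contact at seat mm",((P+r+lam*F)*1000).round(1))
E
python3 -c "
from rel import *
rel();cop()"
```

```text
t10.43 G in seat frame mm [-4.5  2.2 44.4] F seat [-5.3 -1.4  1. ] T [-0.16  1.04  0.02] op 0.710 gf 73 head 20.0
contact at seat mm [-59.6 -22.2  12. ]
```

The bore has dropped over the spigot; the underside is about 7.4 mm up with almost no axial force. I'll continue gently.

Emit:
move_arm:
  rows:
    - [-0.001,0,0.002,0,30]
    - [-0.002,0,0.004,0,30]
    - [-0.003,0,0.006,0,30]
    - [-0.003,0,0.006,0,30]

```text
time_s: 10.92
eef_pos: [0.4574, 0.3261, 0.2681]
orientation: [-0.001, 0.573, 0.819, 0.0]
wrist_force: [-3.4, 5.3, -3.3]
opening: 0.709
grasp_force: 73.4
```

```bash
python3 -c "
from rel import *
rel();cop(6)"
```

```text
t10.93 G in seat frame mm [-4.6  2.1 40.9] F seat [-6.9 -1.4 -0.4] T [-0.12  1.07  0.03] op 0.709 gf 73 head 20.1
contact at seat mm [-259.1  -58.     6. ]
```

Emit:
move_arm:
  rows:
    - [0.0008,0,0.0028,0,30]
    - [-0.0002,0,0.0048,0,30]
    - [-0.0012,0,0.0068,0,30]
    - [-0.0017,0,0.008,0,30]
    - [-0.0017,0,0.008,0,30]

```text
time_s: 11.55
eef_pos: [0.4579, 0.3248, 0.2647]
orientation: [-0.001, 0.573, 0.819, 0.0]
wrist_force: [-4.2, 4.6, -0.2]
opening: 0.713
grasp_force: 73.4
```

```bash
python3 -c "
from rel import *
rel();cop(3)"
```

```text
t11.55 G in seat frame mm [-4.8  2.1 37.2] F seat [-5.3 -2.3  2.3] T [-0.33  1.1   0.15] op 0.713 gf 73 head 20.1
contact at seat mm [-14.9   3.1   3. ]
```

Emit:
move_arm:
  rows:
    - [0,0,0.002,0,30]
    - [-0.001,0,0.004,0,30]
    - [-0.001,0,0.005,0,30]
    - [-0.001,0,0.005,0,30]

```text
time_s: 12.05
eef_pos: [0.4579, 0.3244, 0.2644]
orientation: [-0.001, 0.573, 0.82, 0.001]
wrist_force: [-8.0, 2.6, 14.1]
opening: 0.708
grasp_force: 74.8
```

```bash
python3 -c "
from rel import *
rel();cop(0)"
```

```text
t12.05 G in seat frame mm [-4.6  2.  36.8] F seat [ 1.2 -6.6 15. ] T [-0.88  1.22  0.46] op 0.708 gf 75 head 20.1
contact at seat mm [-32.5  20.5   0. ]
```

Firm contact about 0.5 mm above where the seat should be, judging by the earlier spigot-tip contact at 12 mm. No stop was felt at 6 mm, so the lugs are in the pockets. Now I release, withdraw and look.

Emit:
move_arm:
  rows:
    - [0,0,-0.004,0,30]
    - [0,0,-0.004,0,85]
    - [0,0,-0.004,0,85]
    - [0,0,-0.004,0,85]
    - [0,0,-0.004,0,85]

```text
time_s: 12.68
eef_pos: [0.4588, 0.3238, 0.2642]
orientation: [0.0, 0.573, 0.82, -0.0]
wrist_force: [0.5, 0.8, 0.1]
opening: 0.992
grasp_force: 0.0
```

Emit:
move_arm:
  rows:
    - [0,0,-0.05,0,85]
    - [0,0,-0.17,0,85]
    - [-0.08,0.05,-0.29,0,85]
    - [-0.2,0.1,-0.3,0,85]
    - [-0.32,0.15,-0.3,0,85]

```text
time_s: 13.3
eef_pos: [0.5751, 0.2097, 0.4162]
orientation: [0.001, 0.572, 0.82, 0.002]
wrist_force: [1.2, 0.4, -1.1]
opening: 0.996
grasp_force: 0.0
```

```bash
python3 - <<'E'
from rel import *
rel();to([.547,.1013,.30],None)
a=robot.camera("scene");b=robot.camera("top")
cv2.imwrite("pics/s6.png",a["img"][:,:,::-1]);cv2.imwrite("pics/t6.png",b["img"][:,:,::-1])
for pics in([a],[a,b]):
    w,c,R=pose(pics,"core",20.1,S+.037*n);print("seat frame mm",((RS.T@(c-S))*1000).round(1))
im=np.zeros((400,800,3),np.uint8);im[:,:400]=crop(a["img"][:,:,::-1],(193,255),40,400);im[:,400:]=crop(b["img"][:,:,::-1],(200,208),32,400)
cv2.imwrite("pics/z6.png",im)
E
```

```text
t13.30 G in seat frame mm [193.7  72.5 111.7] F seat [-0.5  1.2 -1. ] T [ 0.01  0.01 -0.03] op 0.996 gf 0 head 20.2
t13.30 pos [0.5751 0.2097 0.4162] head 20.2 F [ 1.2  0.4 -1.1] op 0.996 gf 0.0 q6 -0.07 -> rows [-0.184  -0.1286  0.2318] turn 0.0000
core tilt 23.6 lean -2.5 dG mm [ 7.4 -1.5 -2.9] underside [0.4685 0.304  0.0798] cost 101.05
seat frame mm [ 1.5  4.9 -4.3]
core tilt 23.5 lean -4.6 dG mm [2.  4.7 2.5] underside [0.4619 0.3097 0.0853] cost 305.34
seat frame mm [-3.2  0.7  3.9]
```

View pics/z6.png

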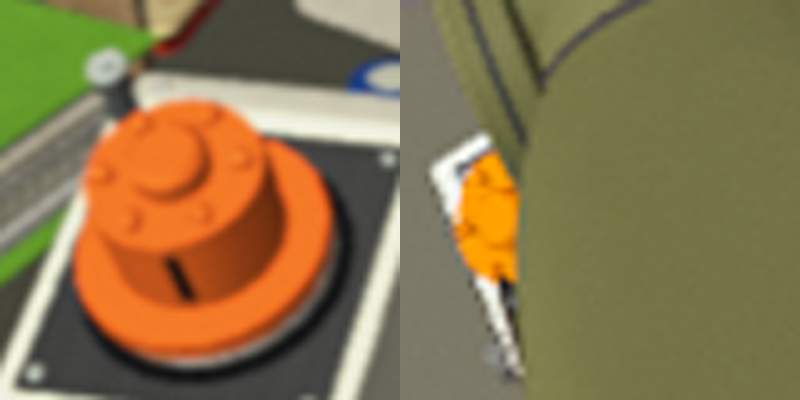

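The core sits on the drive with its flange close to the plate all round. I'll use the six nose lugs in this view to tell home from 6 mm proud.

```bash
python3 - <<'E'
from rel import *
import pickle;p,q=pickle.load(open("pq.pkl","rb"));sh=np.array([-.68,.13])
L=np.array([(142,125),(213,115),(242,157),(203,213),(132,220),(100,174)])/5+[153-.4,215-.4]
def f(w):
    Rm=RS@Ro.from_euler("xy",w[4:6]).as_matrix();t=w[0]+np.arange(6)*np.pi/3
    X=np.c_[.02375*np.cos(t),.02375*np.sin(t),0*t+.0525]@Rm.T+RS@w[1:4]+S
    u=proj(q,X)+sh;d=np.linalg.norm(L[:,None]-u[None],axis=2);return np.r_[(L-u[d.argmin(1)]).ravel(),w[1:3]/.0007*.5,w[4:6]/.03*.3]
r=min((least_squares(f,[a,0,0,d,0,0]) for a in np.radians([30,43,55]) for d in(0,.006)),key=lambda s:s.cost)
print("lug ang",np.degrees(r.x[0])%60,"xyz mm",r.x[1:4]*1000,"tilt",np.degrees(r.x[4:]),r.fun.round(2))
E
```

```text
lug ang 44.44034595238933 xyz mm [-0.23308619  0.23909112 -1.53926798] tilt [-1.37789901 -0.11945854] [-0.22  0.45  0.42  0.16  0.14 -0.2   0.11  0.16 -0.03 -0.18 -0.66 -0.25
 -0.17  0.17 -0.24 -0.02]
```

The core is home: z is about −1.5 mm within error rather than +6, and its lug angle of 44.4° matches the drive's 43.4°. Next is the flange.

Emit:
move_arm:
  rows:
    - [-0.184,-0.129,0.18,-0.013,85]
    - [-0.184,-0.129,0.232,-0.013,85]
    - [-0.184,-0.129,0.3,-0.013,85]
    - [-0.184,-0.129,0.36,-0.013,85]
    - [-0.184,-0.129,0.36,-0.013,85]

```text
time_s: 14.02
eef_pos: [0.543, 0.1016, 0.2311]
orientation: [-0.003, 0.556, 0.831, -0.002]
wrist_force: [0.4, 0.7, 0.8]
opening: 0.993
grasp_force: 0.0
```

```bash
python3 - <<'E'
from rel import *
to([.547,.1013,.188],22.5)
b=robot.camera("scene");cv2.imwrite("pics/s7.png",crop(b["img"][:,:,::-1],(240,215),50,600))
E
```

```text
t14.03 pos [0.543  0.1016 0.2311] head 22.4 F [0.4 0.7 0.8] op 0.993 gf 0.0 q6 -0.28 -> rows [-0.0037  0.0078  0.0861] turn -0.0006
```

Emit:
move_arm:
  rows:
    - [-0.004,0.008,0.05,0,85]
    - [-0.004,0.008,0.086,0,85]
    - [-0.004,0.008,0.086,0,85]
    - [-0.004,0.008,0.086,0,85]
    - [-0.004,0.008,0.086,0,20]

```text
time_s: 14.7
eef_pos: [0.55, 0.1018, 0.1922]
orientation: [0.001, 0.556, 0.831, 0.001]
wrist_force: [-0.4, 0.4, -0.0]
opening: 0.812
grasp_force: 0.0
```

Emit:
move_arm:
  rows:
    - [0,0,0,0,20]
    - [0,0,0,0,20]
    - [0,0,0,0,20]
    - [0,0,0,0,20]
    - [0,0,0,0,20]

```text
time_s: 15.32
eef_pos: [0.5496, 0.1016, 0.1917]
orientation: [0.0, 0.556, 0.831, 0.0]
wrist_force: [-0.8, 0.5, 5.4]
opening: 0.446
grasp_force: 59.9
```

```bash
python3 - <<'E'
from rel import *
to([.4276,.402,.33],20.1)
E
```

```text
t15.32 pos [0.5496 0.1016 0.1917] head 22.4 F [-0.8  0.5  5.4] op 0.446 gf 59.9 q6 -0.28 -> rows [ 0.6484  0.0041 -0.2768] turn 0.0129
```

Emit:
move_arm:
  rows:
    - [0,0,-0.1,0,20]
    - [0.05,0,-0.22,0,20]
    - [0.15,0,-0.34,0.013,20]
    - [0.26,0,-0.38,0.013,20]
    - [0.37,0.004,-0.38,0.013,20]

```text
time_s: 15.95
eef_pos: [0.4818, 0.2712, 0.3834]
orientation: [0.001, 0.574, 0.819, 0.002]
wrist_force: [0.2, -0.1, -1.4]
opening: 0.445
grasp_force: 60.7
```

```bash
python3 - <<'E'
from rel import *
to([.427,.401,.36],20.1)
E
```

```text
t15.95 pos [0.4818 0.2712 0.3834] head 20.0 F [ 0.2 -0.1 -1.4] op 0.445 gf 60.7 q6 0.09 -> rows [ 0.2815 -0.0145  0.0468] turn -0.0006
```

Emit:
move_arm:
  rows:
    - [0.12,-0.008,0,0,20]
    - [0.24,-0.0145,0,0,20]
    - [0.3,-0.0145,0.05,0,20]
    - [0.3,-0.0145,0.17,0,20]
    - [0.3,-0.0145,0.26,0,20]

```text
time_s: 16.58
eef_pos: [0.4223, 0.4086, 0.2485]
orientation: [-0.0, 0.572, 0.82, -0.001]
wrist_force: [0.7, -0.2, -2.2]
opening: 0.447
grasp_force: 60.7
```

```bash
python3 - <<'E'
from rel import *
to([.427,.4,.242],20.1)
E
```

```text
t16.57 pos [0.4223 0.4086 0.2485] head 20.2 F [ 0.7 -0.2 -2.2] op 0.447 gf 60.7 q6 0.34 -> rows [-0.0194  0.0029  0.0129] turn 0.0005
```

Emit:
move_arm:
  rows:
    - [-0.019,0.003,0.013,0,20]
    - [-0.019,0.003,0.022,0,20]
    - [-0.017,0.003,0.03,0,20]
    - [-0.014,0.003,0.038,0,20]
    - [-0.012,0.003,0.046,0,20]

```text
time_s: 17.2
eef_pos: [0.4278, 0.4049, 0.2304]
orientation: [0.0, 0.573, 0.819, 0.003]
wrist_force: [-3.2, 3.3, 10.6]
opening: 0.447
grasp_force: 62.6
```

```bash
python3 - <<'E'
from rel import *
to([.4276,.402,.215],20.1)
s,M=tool();a=robot.camera("scene");pose([a],"flange",20.1,s["eef_pos"]-[0,0,.1627],piv=.029)
E
```

```text
t17.20 pos [0.4278 0.4049 0.2304] head 20.1 F [-3.2  3.3 10.6] op 0.447 gf 62.6 q6 0.33 -> rows [-0.0055 -0.0025  0.0308] turn -0.0003
flange tilt 2.5 lean -0.8 dG mm [ 2.6 -0.7 -0.4] underside [0.4304 0.4029 0.0384] cost 32.42
```

Emit:
move_arm:
  rows:
    - [0,0,0.01,0,20]
    - [0.001,0,0.02,0,20]
    - [0.002,0,0.028,0,20]
    - [0.002,0,0.035,0,20]
    - [0.002,0,0.035,0,20]

```text
time_s: 17.88
eef_pos: [0.4274, 0.4081, 0.2136]
orientation: [-0.001, 0.573, 0.819, 0.006]
wrist_force: [-4.5, 9.5, 9.0]
opening: 0.444
grasp_force: 66.9
```

```bash
python3 - <<'E'
from rel import *
to([.4276,.402,.211],20.1)
s,M=tool();a=robot.camera("scene");pose([a],"flange",20.1,s["eef_pos"]-[0,0,.1627],piv=.029)
cv2.imwrite("pics/s8.png",crop(a["img"][:,:,::-1],(190,280),50,500))
E
```

```text
t17.88 pos [0.4274 0.4081 0.2136] head 20.0 F [-4.5  9.5  9. ] op 0.444 gf 66.9 q6 0.34 -> rows [-0.0116 -0.0038  0.005 ] turn -0.0004
flange tilt 20.8 lean -1.5 dG mm [ 4.7 -0.9  0. ] underside [0.435  0.3973 0.0238] cost 35.57
```

View pics/s8.png

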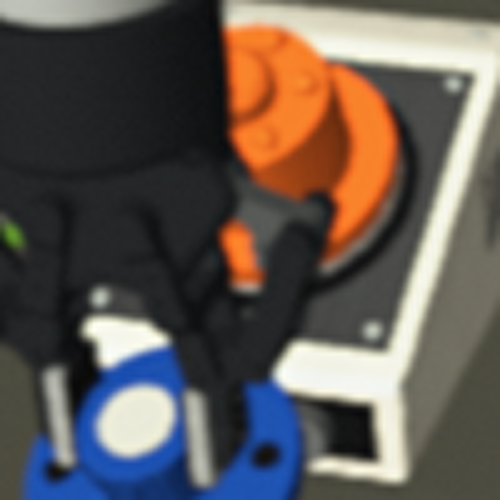

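The flange is tilted about 21° on the lip, with the knob at (135,420) in the crop and the core untouched. I'll press a little further, then lift clear.

Emit:
move_arm:
  rows:
    - [0.001,0,0.005,0,20]
    - [0.002,0,0.01,0,20]
    - [0.002,0,0.012,0,20]

```text
time_s: 18.3
eef_pos: [0.4272, 0.4088, 0.2077]
orientation: [-0.0, 0.573, 0.819, 0.006]
wrist_force: [-5.2, 7.7, 14.9]
opening: 0.446
grasp_force: 68.4
```

```bash
python3 - <<'E'
from rel import *
to(S+.048*n+.057*n+[0,0,.1627],20.1)
s,M=tool();a=robot.camera("scene");pose([a],"flange",20.1,s["eef_pos"]-[0,0,.1627],piv=.029)
E
```

```text
t18.30 pos [0.4272 0.4088 0.2077] head 20.0 F [-5.2  7.7 14.9] op 0.446 gf 68.4 q6 0.34 -> rows [-0.1283 -0.002  -0.2673] turn -0.0003
flange tilt 28.4 lean -3.4 dG mm [5.1 0.3 1. ] underside [0.4356 0.3956 0.0206] cost 37.53
```

Emit:
move_arm:
  rows:
    - [0.02,0,-0.1,0,20]
    - [0.03,0,-0.22,0,20]
    - [0.0,0,-0.32,0,20]
    - [-0.11,-0.002,-0.32,0,20]
    - [-0.12,-0.002,-0.29,0,20]

```text
time_s: 18.98
eef_pos: [0.447, 0.3466, 0.3521]
orientation: [0.002, 0.574, 0.819, 0.003]
wrist_force: [-0.8, 0.2, -1.8]
opening: 0.442
grasp_force: 66.9
```

```bash
cat > rf.py <<'E'
from rel import *
def relf():
    s,M=tool();d=RS.T@(s["eef_pos"]-[0,0,.1627]-S-.077*n)*1000
    print("t%.2f flange face rel nose mm"%s["time_s"],d.round(1),"F seat",(RS.T@s["wrist_force"]).round(1),"T",(RS.T@s["ft_torque"]).round(2),"op %.3f gf %.0f"%(s["opening"],s["grasp_force"]),"head %.1f"%np.degrees(np.arctan2(M[1,1],M[0,1])))
    return s["eef_pos"]-[0,0,.1627]
E
python3 - <<'E'
from rf import *
G=relf();a=robot.camera("scene")
w,c,R=pose([a],"flange",20.1,G,piv=.029);print(((RS.T@(c-S-.048*n))*1000).round(1))
cv2.imwrite("pics/s9.png",crop(a["img"][:,:,::-1],(190,230),50,600))
import pickle;p,q=pickle.load(open("pq.pkl","rb"))
print("pred knob top px",proj(q,G+.009*n)+[-.68,.13],"axis px at same height",proj(q,S+n*(n@(G+.009*n-S)))+[-.68,.13])
E
```

```text
t18.98 flange face rel nose mm [ 4.8 -0.6 38.1] F seat [-1.2 -0.7 -1.4] T [-0.04  0.06 -0.  ] op 0.442 gf 67 head 20.0
flange tilt 18.9 lean -7.3 dG mm [ 5.5 -3.1  4. ] underside [0.4525 0.3335 0.1662] cost 36.29
[ 7.9  0.  40.1]
pred knob top px [[177.24565392 218.10038236]] axis px at same height [[175.85631271 220.40313685]]
```

View pics/s9.png

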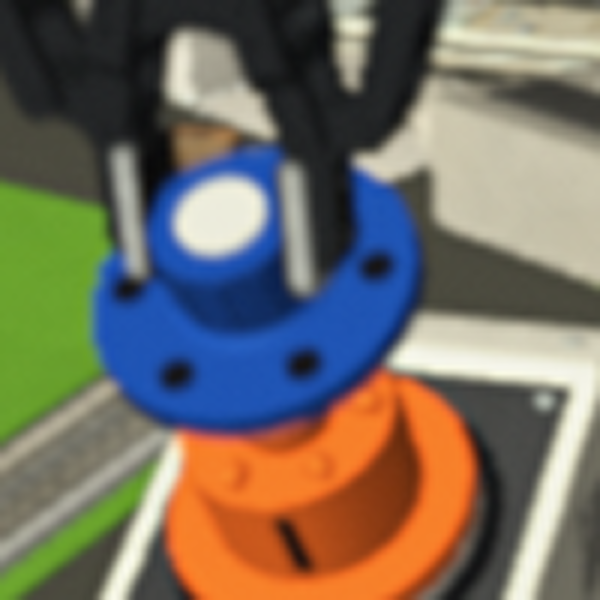

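The flange is above the nose, tilted to match, with holes at (175,375) and (303,363) and the knob top at (220,216) in the crop. I'll fit its pose from these points.

```bash
cat > hf.py <<'E'
from rf import *
import pickle;p,q=pickle.load(open("pq.pkl","rb"));sh=np.array([-.68,.13])
def hf(H,K,hz=None):
    """holes & knob-top px -> flange pose in nose frame; hz: known height mm"""
    H=np.array(H);K=np.array(K)
    def f(w):
        Rm=RS@Ro.from_euler("xy",w[4:6]).as_matrix();t=w[0]+np.arange(6)*np.pi/3;c=S+RS@(w[1:4]+[0,0,.048])
        X=np.c_[.034*np.cos(t),.034*np.sin(t),0*t+.010]@Rm.T+c
        u=proj(q,X)+sh;d=np.linalg.norm(H[:,None]-u[None],axis=2)
        e=np.r_[(H-u[d.argmin(1)]).ravel(),(K-proj(q,c+Rm@[0,0,.038])-sh).ravel(),w[4]/.02*.3,w[5]/.1*.3]
        return e if hz is None else np.r_[e,(w[3]-hz/1000)/.001*.5]
    r=min((least_squares(f,[a,0,0,.03,0,0]) for a in np.radians([15,30,43,55])),key=lambda s:s.cost)
    print("ang %.1f"%(np.degrees(r.x[0])%60),"xyz mm",(r.x[1:4]*1000).round(1),"tilt",np.degrees(r.x[4:]).round(1),"res",np.abs(r.fun).max().round(2))
E
python3 - <<'E'
from hf import *
k=lambda L:np.array(L)/6+[140-.42,180-.42]
for hz in(None,32,35,38):hf(k([(175,375),(303,363),(376,265),(127,288)]),k([(220,216)]),hz)
E
```

```text
ang 42.3 xyz mm [ 6.4 -1.4 45.9] tilt [ 0.1 -3.9] res 0.21
ang 42.9 xyz mm [16.1  6.3 32.3] tilt [ 0.7 -3.6] res 0.61
ang 42.7 xyz mm [14.   4.6 35.2] tilt [ 0.5 -3.7] res 0.49
ang 42.6 xyz mm [11.9  3.  38.1] tilt [ 0.4 -3.7] res 0.36
```

Emit:
move_arm:
  rows:
    - [0.012,0.0046,0.017,0,20]
    - [0.004,0.0046,0.034,0,20]
    - [-0.004,0.0046,0.048,0,20]
    - [-0.004,0.0046,0.051,0,20]

```text
time_s: 19.52
eef_pos: [0.4484, 0.3474, 0.3223]
orientation: [-0.0, 0.573, 0.82, -0.001]
wrist_force: [-0.6, -1.0, -0.3]
opening: 0.446
grasp_force: 66.9
```

```bash
python3 - <<'E'
from rf import *
G=relf();a=robot.camera("scene")
cv2.imwrite("pics/s10.png",crop(a["img"][:,:,::-1],(190,230),50,600))
E
```

```text
t19.52 flange face rel nose mm [-8.   1.  11.3] F seat [ 0.6 -0.9 -0.6] T [-0.    0.04 -0.06] op 0.446 gf 67 head 20.1
```

View pics/s10.png

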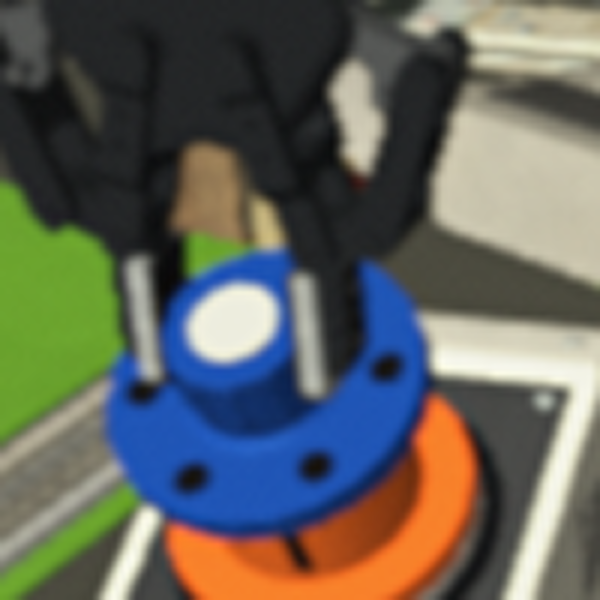

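I have now viewed 11 pictures, one over the allowed 10, so I'll view no more and work from numbers. This last one shows the flange just above the nose, with holes at (192,478), (315,466), (386,367) and (142,390), and the knob top at (233,322).

```bash
python3 - <<'E'
from hf import *
k=lambda L:np.array(L)/6+[140-.42,180-.42]
for hz in(None,9,11,13,16):hf(k([(192,478),(315,466),(386,367),(142,390)]),k([(233,322)]),hz)
relf()
E
```

```text
ang 42.6 xyz mm [-5.4 -0.7 15.9] tilt [-0.1 -4.3] res 0.22
ang 42.9 xyz mm [-0.9  2.9  9.1] tilt [ 0.2 -4. ] res 0.29
ang 42.8 xyz mm [-2.2  1.9 11.1] tilt [ 0.1 -4.1] res 0.21
ang 42.8 xyz mm [-3.5  0.8 13. ] tilt [ 0.1 -4.2] res 0.22
ang 42.6 xyz mm [-5.4 -0.8 16. ] tilt [-0.1 -4.3] res 0.22
t19.57 flange face rel nose mm [-7.9  1.2 11.5] F seat [-1.2 -0.3 -0.2] T [ 0.01  0.02 -0.  ] op 0.447 gf 67 head 20.1
```

Emit:
move_arm:
  rows:
    - [-0.0036,0,-0.0017,0,20]
    - [-0.005,0,0.001,0,20]
    - [-0.006,0,0.0037,0,20]
    - [-0.006,0,0.0037,0,20]

```text
time_s: 20.08
eef_pos: [0.4498, 0.3445, 0.3216]
orientation: [-0.0, 0.573, 0.82, -0.0]
wrist_force: [1.1, 0.3, -0.8]
opening: 0.447
grasp_force: 66.9
```

```bash
python3 - <<'E'
from rf import *
relf();cop(60)
E
```

```text
t20.07 flange face rel nose mm [-5.5  1.3  9.3] F seat [-0.3  1.1 -0.8] T [ 0.07  0.05 -0.06] op 0.447 gf 67 head 20.1
contact at seat mm [  5.9 134.   60. ]
```

Emit:
move_arm:
  rows:
    - [-0.001,0,0.002,0,20]
    - [-0.002,0,0.004,0,20]
    - [-0.003,0,0.006,0,20]
    - [-0.003,0,0.006,0,20]

```text
time_s: 20.58
eef_pos: [0.4503, 0.3433, 0.3191]
orientation: [-0.0, 0.573, 0.82, 0.0]
wrist_force: [-1.3, 1.2, 3.3]
opening: 0.443
grasp_force: 67.3
```

```bash
python3 - <<'E'
from rf import *
relf();cop(60)
E
```

```text
t20.57 flange face rel nose mm [-5.4  1.4  6.4] F seat [ 0.  -0.9  3.7] T [-0.14  0.16  0.11] op 0.443 gf 67 head 20.1
contact at seat mm [15.4  4.5 60. ]
```

Emit:
move_arm:
  rows:
    - [-0.001,0,0.002,0,20]
    - [-0.0015,0,0.003,0,20]
    - [-0.0015,0,0.003,0,20]

```text
time_s: 20.95
eef_pos: [0.4504, 0.343, 0.3187]
orientation: [-0.0, 0.573, 0.82, 0.001]
wrist_force: [-4.0, 1.0, 10.6]
opening: 0.443
grasp_force: 67.8
```

```bash
python3 - <<'E'
from rf import *
relf();cop(60);cop(54)
E
```

```text
t20.95 flange face rel nose mm [-5.2  1.3  5.9] F seat [ 2.4 -3.4 10.6] T [-0.53  0.52  0.28] op 0.443 gf 68 head 20.1
contact at seat mm [-24.4   6.5  60. ]
contact at seat mm [-25.8   8.5  54. ]
```

It meets a stop about 6 mm proud, with contact near the lug at (−23,7) mm. I'll ease off and measure numerically by detecting the holes in code.

```bash
cat > det.py <<'E'
from hf import *
def det():
    a=robot.camera("scene");im=a["img"];B=mask(a,"flange").astype(np.uint8)
    n_,lab,st,_=cv2.connectedComponentsWithStats(B)
    # keep component nearest the spindle
    u0=proj(a,S+.06*n)[0]
    hull=cv2.convexHull(np.argwhere((lab>0)&(np.hypot(*(np.indices(B.shape)[::-1]-u0[:,None,None]))<35))[:,::-1].astype(np.int32))
    H=np.zeros_like(B);cv2.fillConvexPoly(H,hull,1)
    up=6;x,y=map(int,u0);sl=(slice(y-50,y+50),slice(x-50,x+50))
    I=cv2.resize(im[sl],None,fx=up,fy=up,interpolation=cv2.INTER_CUBIC);Hh=cv2.resize(H[sl],None,fx=up,fy=up,interpolation=cv2.INTER_NEAREST)
    g=I.astype(int);dark=((g.max(2)<75)&(Hh>0)).astype(np.uint8);wh=((g.min(2)>140)&(Hh>0)).astype(np.uint8)
    f=lambda c:np.array(c)/up+[x-50-.42,y-50-.42]
    def bl(m,lo,hi):
        k,l,s,c=cv2.connectedComponentsWithStats(m);return [(f(c[i]).round(2),int(s[i,4]),s[i,2:4].tolist()) for i in range(1,k) if lo<s[i,4]<hi]
    return bl(dark,150,2500),bl(wh,1500,15000)
E
python3 - <<'E'
from det import *
D,W=det();print(*D,sep="\n");print("W",W);relf()
E
```

```text
(array([168.59, 230.01]), 291, [31, 43])
(array([204.44, 241.7 ]), 419, [25, 22])
(array([164.2 , 245.39]), 377, [25, 19])
(array([192.84, 257.87]), 467, [26, 23])
(array([172.21, 259.73]), 438, [25, 23])
W [(array([191.47, 236.13]), 1698, [27, 114]), (array([179.24, 233.93]), 5472, [91, 79])]
t21.00 flange face rel nose mm [-5.2  1.3  5.9] F seat [ 2.4 -3.7 10.1] T [-0.55  0.46  0.17] op 0.448 gf 68 head 20.1
```

```bash
python3 - <<'E'
from hf import *
H=[(204.44,241.7),(164.2,245.39),(192.84,257.87),(172.21,259.73)]
for hz in(None,0,6,12):hf(H,[(179.24,233.93)],hz)
E
```

```text
ang 42.6 xyz mm [-3.1  0.5 10.1] tilt [-0.1 -3.2] res 0.17
ang 43.0 xyz mm [3.3 5.8 0.2] tilt [ 0.3 -2.9] res 0.34
ang 42.8 xyz mm [-0.5  2.6  6.1] tilt [ 0.  -3.1] res 0.16
ang 42.5 xyz mm [-4.4 -0.5 12. ] tilt [-0.2 -3.3] res 0.17
```

Emit:
move_arm:
  rows:
    - [0.0017,0,-0.005,0,20]
    - [-0.0046,0,-0.0066,0,20]
    - [-0.006,0,-0.0036,0,20]
    - [-0.0075,0,-0.0006,0,20]
    - [-0.008,0,0.0006,0,20]

```text
time_s: 21.62
eef_pos: [0.4517, 0.3398, 0.3196]
orientation: [-0.001, 0.573, 0.819, 0.002]
wrist_force: [-7.0, 2.6, 20.5]
opening: 0.443
grasp_force: 69.0
```

```bash
python3 - <<'E'
from rf import *
relf()
E
```

```text
t21.62 flange face rel nose mm [-1.7  1.5  5.2] F seat [ 4.3 -5.7 20.7] T [-1.02  1.18  0.53] op 0.443 gf 69 head 20.1
```

```bash
cat >> det.py <<'E'
def full(hzs=(None,6,11)):
    relf();cop(60);D,W=det();H=[d[0] for d in D if d[1]>330 and max(d[2])<34];K=[max(W,key=lambda w:w[1])[0]];print(len(H),"holes")
    for h in hzs:hf(H,K,h)
E
python3 -c "
from det import *
full()"
```

```text
t21.62 flange face rel nose mm [-1.7  1.5  5.2] F seat [ 4.3 -5.7 20.7] T [-1.02  1.18  0.53] op 0.443 gf 69 head 20.1
contact at seat mm [-25.   -1.1  60. ]
4 holes
ang 42.4 xyz mm [-0.   0.8  9.2] tilt [-0.2 -2.4] res 0.13
ang 42.5 xyz mm [2.1 2.5 6.1] tilt [-0.1 -2.3] res 0.15
ang 42.3 xyz mm [-1.2 -0.1 11. ] tilt [-0.3 -2.4] res 0.13
```

Emit:
move_arm:
  rows:
    - [0.001,0,-0.004,0,20]
    - [0.001,0,-0.004,0,20]

```text
time_s: 21.92
eef_pos: [0.4516, 0.3401, 0.32]
orientation: [-0.001, 0.573, 0.82, 0.001]
wrist_force: [-4.0, 3.9, 7.7]
opening: 0.442
grasp_force: 67.5
```

```bash
python3 -c "
from rf import *
relf();cop(60)"
```

```text
t21.93 flange face rel nose mm [-1.8  1.5  5.8] F seat [-1.3 -2.4  9.1] T [-0.39  1.05  0.22] op 0.442 gf 68 head 20.1
contact at seat mm [-22.9   4.3  60. ]
```

Emit:
move_arm:
  rows:
    - [0.0006,0.004,-0.0013,0,20]
    - [0.0006,0.008,-0.0013,0,20]
    - [0.0006,0.008,-0.0013,0,20]

```text
time_s: 22.3
eef_pos: [0.4539, 0.3412, 0.3199]
orientation: [-0.002, 0.573, 0.819, -0.001]
wrist_force: [-6.7, 2.8, 7.2]
opening: 0.449
grasp_force: 67.8
```

```bash
python3 -c "
from rf import *
relf();cop(60)"
```

```text
t22.30 flange face rel nose mm [-2.1  4.1  5.8] F seat [-1.4 -5.4  8.6] T [-0.89  1.12  0.43] op 0.449 gf 68 head 20.1
contact at seat mm [-28.7   4.7  60. ]
```

Emit:
move_arm:
  rows:
    - [0,-0.006,0,0,20]
    - [0,-0.012,0,0,20]
    - [0,-0.016,0,0,20]
    - [0,-0.016,0,0,20]

```text
time_s: 22.8
eef_pos: [0.4492, 0.3392, 0.3204]
orientation: [0.001, 0.573, 0.82, 0.003]
wrist_force: [1.2, 4.6, 3.3]
opening: 0.449
grasp_force: 67.2
```

```bash
python3 -c "
from rf import *
relf();cop(60)"
```

```text
t22.80 flange face rel nose mm [-1.6 -1.1  6.2] F seat [-2.2  2.8  4.7] T [ 0.53  0.89 -0.2 ] op 0.449 gf 67 head 20.1
contact at seat mm [-38.4  16.6  60. ]
```

Emit:
move_arm:
  rows:
    - [0.004,0.0085,-0.01,0,20]
    - [0.004,0.0085,-0.01,0,20]
    - [0.004,0.0085,-0.01,0,20]

```text
time_s: 23.18
eef_pos: [0.4511, 0.3411, 0.324]
orientation: [-0.0, 0.573, 0.82, -0.001]
wrist_force: [0.5, 0.6, -1.2]
opening: 0.445
grasp_force: 67.1
```

```bash
cat > avg.py <<'E'
from det import *
def avg(k=5):
    A=[]
    for i in range(k):
        robot.camera("scene");s=robot.state();A.append(np.r_[RS.T@s["wrist_force"],RS.T@s["ft_torque"]])
    return np.mean(A,0),np.std(A,0)
def copb(h=60):
    w,sd=avg();b=np.load("bias.npy");F,T=(w-b)[:3],(w-b)[3:];s,_=tool();P=RS.T@(s["eef_pos"]-S)
    r=np.cross(F,T)/(F@F);lam=(h/1000-P[2]-r[2])/F[2];print("F",F.round(2),"T",T.round(3),"sd",sd.round(2),"contact mm",((P+r+lam*F)*1000).round(1))
E
python3 -c "
from avg import *
relf();b,sd=avg();print(b.round(2),sd.round(2));np.save('bias.npy',b);full()"
```

```text
t23.18 flange face rel nose mm [-1.1  1.4  9.9] F seat [-0.8  0.7 -1. ] T [ 0.06  0.17 -0.  ] op 0.445 gf 67 head 20.1
[-1.18  0.31 -1.21  0.03  0.12 -0.02] [0.35 0.17 0.28 0.04 0.02 0.03]
t23.43 flange face rel nose mm [-1.2  1.3 10.1] F seat [-1.2  0.4 -1.1] T [-0.02  0.12 -0.05] op 0.445 gf 67 head 20.1
contact at seat mm [-33.7  33.5  60. ]
4 holes
ang 42.4 xyz mm [ 1.3 -0.4 14.7] tilt [-0.4 -4. ] res 0.21
ang 42.7 xyz mm [7.  4.2 6.1] tilt [ 0.  -3.8] res 0.37
ang 42.6 xyz mm [ 3.7  1.6 11.1] tilt [-0.2 -3.9] res 0.21
```

Emit:
move_arm:
  rows:
    - [-0.002,0,0.004,0,20]
    - [-0.004,0,0.008,0,20]
    - [-0.006,0,0.012,0,20]
    - [-0.0065,0,0.0145,0,20]
    - [-0.0065,0,0.0145,0,20]

```text
time_s: 24.1
eef_pos: [0.4518, 0.3392, 0.3201]
orientation: [-0.001, 0.573, 0.82, 0.002]
wrist_force: [-6.2, 1.2, 16.7]
opening: 0.445
grasp_force: 69.0
```

```bash
python3 -c "
from avg import *
relf();copb();copb(54);full((None,))"
```

```text
t24.10 flange face rel nose mm [-0.9  1.3  5.5] F seat [ 4.1 -5.4 16.6] T [-1.01  0.96  0.47] op 0.445 gf 69 head 20.1
F [ 4.69 -6.08 18.3 ] T [-1.018  0.811  0.52 ] sd [0.62 0.47 0.29 0.04 0.02 0.02] contact mm [-19.9   2.2  60. ]
F [ 5.12 -6.23 17.74] T [-1.013  0.812  0.527] sd [0.5  0.2  0.37 0.01 0.02 0.02] contact mm [-27.9   6.6  54. ]
t24.60 flange face rel nose mm [-1.   1.3  5.5] F seat [ 3.8 -5.6 16.5] T [-0.99  0.94  0.54] op 0.443 gf 69 head 20.1
contact at seat mm [-28.3  -0.4  60. ]
4 holes
ang 42.3 xyz mm [ 0.6  0.2 10.1] tilt [-0.3 -2.8] res 0.15
```

Contact stays at the same fixed lug position, about (−22,5) mm, whatever the flange's x offset. So the flange stands on the lug tops and is out of step: the visible holes don't mark the pockets. I'll turn it gently under a light load and feel for the drop.

Emit:
move_arm:
  rows:
    - [0.0016,0.001,-0.006,0.014,20]
    - [0.0012,0.002,-0.005,0.028,20]
    - [0.0012,0.003,-0.005,0.042,20]
    - [0.0012,0.004,-0.005,0.056,20]
    - [0.0012,0.004,-0.005,0.056,20]

```text
time_s: 25.28
eef_pos: [0.4535, 0.3408, 0.3209]
orientation: [-0.001, 0.643, 0.766, 0.001]
wrist_force: [-4.8, 4.5, 6.6]
opening: 0.447
grasp_force: 67.6
```

```bash
python3 -c "
from avg import *
full((None,))"
```

```text
t25.27 flange face rel nose mm [-1.5  3.6  6.6] F seat [-2.6 -3.   8.4] T [-0.31  1.11  0.28] op 0.447 gf 68 head 10.0
contact at seat mm [-10.6  27.3  60. ]
3 holes
ang 35.2 xyz mm [ 0.2  1.7 12.3] tilt [-1.3 -4.6] res 0.34
```

Emit:
move_arm:
  rows:
    - [0,-0.001,-0.003,0,20]
    - [0,-0.001,-0.003,0,60]
    - [0,-0.001,-0.003,0,60]
    - [0,-0.003,-0.003,-0.05,60]
    - [0,-0.004,-0.003,-0.1,60]

```text
time_s: 25.95
eef_pos: [0.4521, 0.3388, 0.3209]
orientation: [0.0, 0.513, 0.859, -0.001]
wrist_force: [-0.3, -0.3, 0.3]
opening: 0.701
grasp_force: 0.0
```

```bash
python3 -c "
from avg import *
full((None,6))"
```

```text
t25.95 flange face rel nose mm [-0.2  1.5  6. ] F seat [ 0.3 -0.4  0.2] T [-0.01 -0.01 -0.  ] op 0.701 gf 0 head 28.3
contact at seat mm [-168.3  316.    60. ]
4 holes
ang 32.2 xyz mm [-3.1  0.6  9.8] tilt [ 0.1 -0.5] res 0.08
ang 32.3 xyz mm [-0.6  2.7  6.1] tilt [ 0.3 -0.4] res 0.13
```

The released flange sits parallel on the lug tops, centred and stable, at 32° hole angle. I'll regrip it and ratchet it round.

Emit:
move_arm:
  rows:
    - [0,0,0,0,20]
    - [0,0,0,0,20]
    - [0,0,0,0,20]
    - [0,0,0.002,0.022,20]
    - [0,0.002,0.003,0.045,20]

```text
time_s: 26.62
eef_pos: [0.4534, 0.3401, 0.3208]
orientation: [0.001, 0.575, 0.818, 0.001]
wrist_force: [-0.4, -0.0, 5.5]
opening: 0.444
grasp_force: 60.1
```

```bash
python3 -c "
from avg import *
full((None,))"
```

```text
t26.62 flange face rel nose mm [-1.   3.2  6.3] F seat [ 2.2 -0.4  5. ] T [ 0.04 -0.19  0.1 ] op 0.444 gf 60 head 19.8
contact at seat mm [29.  14.3 60. ]
3 holes
ang 26.4 xyz mm [-3.5  2.3  8.9] tilt [-0.7 -1.2] res 0.19
```

Emit:
move_arm:
  rows:
    - [0,0.001,0.0005,0.015,20]
    - [0,0.002,0.001,0.03,20]
    - [0,0.003,0.001,0.045,20]
    - [0,0.003,0.001,0.045,20]

```text
time_s: 27.18
eef_pos: [0.4547, 0.3399, 0.3197]
orientation: [0.001, 0.631, 0.776, 0.0]
wrist_force: [2.0, -2.5, 2.1]
opening: 0.446
grasp_force: 59.8
```

```bash
python3 -c "
from avg import *
full((None,))"
```

```text
t27.18 flange face rel nose mm [-0.8  4.4  4.9] F seat [3.7 1.  0.6] T [ 0.06 -0.6  -0.13] op 0.446 gf 60 head 11.8
contact at seat mm [-16.6  13.9  60. ]
3 holes
ang 20.1 xyz mm [-0.5  5.1  4.2] tilt [-1.9 -2. ] res 0.52
```

The axial force vanished as the part sank, so a pocket may have been found. I'll lower it a little.

Emit:
move_arm:
  rows:
    - [-0.001,0,0.002,0,20]
    - [-0.002,0,0.004,0,20]
    - [-0.003,0,0.006,0,20]
    - [-0.003,0,0.006,0,20]

```text
time_s: 27.72
eef_pos: [0.4549, 0.3391, 0.3182]
orientation: [0.0, 0.63, 0.776, 0.001]
wrist_force: [-2.4, -2.7, 13.1]
opening: 0.448
grasp_force: 61.0
```

```bash
python3 -c "
from avg import *
full((None,))"
```

```text
t27.73 flange face rel nose mm [-0.7  4.2  3.2] F seat [ 7.1 -3.2 11.2] T [-0.19 -0.43  0.02] op 0.448 gf 61 head 11.8
contact at seat mm [ 0.1 34.1 60. ]
3 holes
ang 20.1 xyz mm [-0.3  5.2  2.3] tilt [-2.  -2.3] res 0.54
```

Emit:
move_arm:
  rows:
    - [0,-0.001,-0.003,0,20]
    - [0,-0.001,-0.003,0,60]
    - [0,-0.001,-0.003,0,60]
    - [0,-0.003,-0.003,-0.045,60]
    - [0,-0.004,-0.003,-0.045,60]

```text
time_s: 28.4
eef_pos: [0.4524, 0.3384, 0.3171]
orientation: [-0.0, 0.575, 0.818, -0.001]
wrist_force: [0.6, 0.7, -0.5]
opening: 0.7
grasp_force: 0.0
```

```bash
python3 -c "
from avg import *
full((None,0,6))"
```

```text
t28.40 flange face rel nose mm [-1.4  1.7  2.4] F seat [-0.6  0.8 -0.2] T [-0.02 -0.02  0.03] op 0.700 gf 0 head 19.8
contact at seat mm [-403.7  707.2   60. ]
3 holes
ang 15.2 xyz mm [-4.9 -0.6  5.3] tilt [-0.  -0.3] res 0.03
ang 15.5 xyz mm [-1.8  2.1  0.1] tilt [0.1 0.3] res 0.17
ang 15.1 xyz mm [-5.3 -1.   6. ] tilt [-0.1 -0.4] res 0.04
```

It dropped about 6.5 mm compared with the previous settled pose, and its angle of 15° is 30° from the starting phase. That fits fully home. I'll confirm with a light grip, press and wiggle.

Emit:
move_arm:
  rows:
    - [0,0,0,0,20]
    - [0,0,0,0,20]
    - [0,0,0,0,20]
    - [-0.001,0,0.003,0,20]
    - [-0.002,0,0.005,0,20]

```text
time_s: 29.08
eef_pos: [0.4526, 0.3381, 0.3177]
orientation: [-0.001, 0.574, 0.819, 0.001]
wrist_force: [-6.3, -0.4, 21.4]
opening: 0.446
grasp_force: 62.0
```

```bash
python3 -c "
from avg import *
full((None,0))"
```

```text
t29.07 flange face rel nose mm [-0.8  1.7  2.7] F seat [ 7.4 -6.  20.2] T [-1.17  0.47  0.57] op 0.446 gf 62 head 19.9
contact at seat mm [-16.5  -6.6  60. ]
3 holes
ang 15.3 xyz mm [-3.3  1.2  2.5] tilt [-0.  -0.4] res 0.07
ang 15.5 xyz mm [-1.8  2.5  0. ] tilt [ 0. -0.] res 0.1
```

Emit:
move_arm:
  rows:
    - [0,0,-0.003,0.03,20]
    - [0,0,-0.003,0.04,20]
    - [0,0,-0.003,0.04,20]

```text
time_s: 29.5
eef_pos: [0.4534, 0.3387, 0.3188]
orientation: [0.0, 0.624, 0.781, 0.003]
wrist_force: [-3.2, 2.1, 10.0]
opening: 0.437
grasp_force: 60.9
```

```bash
python3 -c "
from avg import *
full((None,0))"
```

```text
t29.50 flange face rel nose mm [-0.5  2.7  3.9] F seat [ 1.5 -2.3 10.3] T [0.01 0.47 0.26] op 0.437 gf 61 head 12.7
contact at seat mm [-4.9 38.7 60. ]
3 holes
ang 9.6 xyz mm [-2.9  2.6  3.6] tilt [-1.1 -0.6] res 0.29
ang 9.9 xyz mm [-0.8  4.5  0. ] tilt [-1.  -0.3] res 0.25
```

Emit:
move_arm:
  rows:
    - [0,0,0,0.025,20]
    - [0,0,0,0.04,20]
    - [0,0,0,0.04,20]

```text
time_s: 29.92
eef_pos: [0.4539, 0.3392, 0.3201]
orientation: [0.0, 0.672, 0.74, 0.004]
wrist_force: [-2.6, 4.2, 16.0]
opening: 0.44
grasp_force: 61.5
```

```bash
python3 -c "
from avg import *
full((None,0))"
```

```text
t29.93 flange face rel nose mm [-0.3  3.3  5.1] F seat [ 2.4 -1.  16.6] T [-0.08  0.59  0.43] op 0.440 gf 61 head 5.5
contact at seat mm [ 7.5  5.5 60. ]
4 holes
ang 4.2 xyz mm [ 2.1  6.8 -2.9] tilt [-0.6  0.7] res 0.86
ang 4.2 xyz mm [ 0.3  5.4 -0.1] tilt [-0.7  0.7] res 0.89
```

Emit:
move_arm:
  rows:
    - [0,0,0,-0.04,20]
    - [0,0,0,-0.07,20]
    - [0,0,0,-0.07,60]
    - [0,0,0,-0.07,60]
    - [0,0,0,-0.07,60]

```text
time_s: 30.6
eef_pos: [0.453, 0.3373, 0.3163]
orientation: [-0.0, 0.587, 0.809, -0.0]
wrist_force: [0.2, -0.1, -0.6]
opening: 0.702
grasp_force: 0.0
```

```bash
python3 -c "
from avg import *
full((None,0,6))"
```

```text
t30.60 flange face rel nose mm [-0.6  1.8  1.1] F seat [-0.1  0.1 -0.6] T [ 0.03 -0.02 -0.04] op 0.702 gf 0 head 18.1
contact at seat mm [  3.5 -24.4  60. ]
3 holes
ang 13.6 xyz mm [-4.   0.7  4.8] tilt [-0.2 -0.1] res 0.06
ang 14.0 xyz mm [-1.2  3.2  0. ] tilt [-0.1  0.4] res 0.16
ang 13.6 xyz mm [-4.7  0.1  6. ] tilt [-0.3 -0.3] res 0.08
```

Emit:
move_arm:
  rows:
    - [0,0,-0.06,0,85]
    - [0,0,-0.16,0,85]
    - [-0.06,0,-0.2,0,85]
    - [-0.18,0,-0.2,0,85]
    - [-0.3,0,-0.2,0,85]

```text
time_s: 31.28
eef_pos: [0.4999, 0.1938, 0.4171]
orientation: [0.0, 0.586, 0.81, 0.0]
wrist_force: [0.7, 0.9, -0.1]
opening: 0.992
grasp_force: 0.0
```

Emit:
move_arm:
  rows:
    - [-0.12,0,0,0,85]
    - [-0.24,0,0,0,85]
    - [-0.36,0,0,0,85]
    - [-0.36,0,0,0,85]

```text
time_s: 31.78
eef_pos: [0.5569, 0.0198, 0.4164]
orientation: [0.001, 0.59, 0.808, -0.0]
wrist_force: [-0.2, 1.0, 0.8]
opening: 0.998
grasp_force: 0.0
```

```bash
python3 - <<'E'
from avg import *
D,W=det();print(D,W)
H=[d[0] for d in D if d[1]>330 and max(d[2])<34];K=[max(W,key=lambda w:w[1])[0]]
hf(H,K);hf(H,K,0);hf(H,K,6)
b=robot.camera("top");im=b["img"];u0=proj(b,S+.086*n)[0];x,y=map(int,u0);up=6
I=cv2.resize(im[y-20:y+20,x-20:x+20],None,fx=up,fy=up,interpolation=cv2.INTER_CUBIC).astype(int)
m=(I.min(2)>150).astype(np.uint8);k,l,s,c=cv2.connectedComponentsWithStats(m)
# knob cap: nearest white blob
C=[(c[i]/up+[x-20-.42,y-20-.42],int(s[i,4]),s[i,2:4].tolist()) for i in range(1,k) if s[i,4]>300];print("top whites",C,"pred home",u0,"pred proud",proj(b,S+.092*n)[0])
print("scene pred home",proj(q,S+.086*n)[0]+sh,"proud",proj(q,S+.092*n)[0]+sh,"seen",K)
for cc in C:print((RS.T@(tri((b,cc[0]),(q,K[0]-sh))-S)*1000).round(1))
st=robot.state();print(st["time_s"],st["eef_pos"])
for nm in("glue","block_stamp","knob_stamp"):
    B=robot.boxes_of(b,nm)[:1]
    for d in B:print(nm,(np.linalg.inv(b["world_to_cam"])@[*d["location"],1])[:3].round(3))
E
```

```text
[(array([203.03, 235.76]), 390, [25, 20]), (array([193.76, 241.89]), 561, [20, 47]), (array([201.65, 252.19]), 447, [27, 22]), (array([166.29, 255.78]), 442, [26, 22]), (array([205.46, 259.47]), 286, [50, 57]), (array([182.87, 262.59]), 467, [27, 23])] [(array([180.2 , 235.32]), 5066, [92, 74])]
ang 13.7 xyz mm [-4.   0.8  4.7] tilt [-0.2  0. ] res 0.07
ang 13.7 xyz mm [-1.   3.1  0.1] tilt [-0.2 -0.1] res 0.18
ang 13.7 xyz mm [-4.9  0.1  6. ] tilt [-0.2  0. ] res 0.12
top whites [(array([190.7864416 , 191.78974001]), 859, [62, 29]), (array([176.18630877, 210.24439187]), 2198, [50, 57]), (array([185.10330174, 228.16728278]), 422, [31, 17])] pred home [178.13563721 210.24769531] pred proud [176.68994984 210.24426183]
scene pred home [182.37792838 235.21563016] proud [181.38520081 232.960856  ] seen [array([180.2 , 235.32])]
[32.1 34.7 41.3]
[-3.1  1.6 89.5]
[ -7.9 -28.   92.3]
31.875 [0.55564408 0.02307983 0.41626653]
knob_stamp [0.45  0.327 0.145]
```

```bash
python3 - <<'E'
from avg import *
a=robot.camera("scene");b=robot.camera("top")
def o(im):
    m=cv2.inRange(cv2.cvtColor(im,cv2.COLOR_RGB2HSV),(3,150,60),(20,255,255))>0;m[:, :150]=0;m[:,240:]=0
    v,u=np.nonzero(m);lo=[v[u==k].max() for k in range(175,215,5)];return lo,u.min(),u.max()
pre=cv2.imread("pics/s6.png")[:,:,::-1].copy();print("core flange lower edge before",o(pre),"\nnow",o(a["img"]))
for nm,(x,y) in dict(glue=(325,208),block=(310,248),knob=(289,255)).items():
    d=np.abs(a["img"][y-18:y+18,x-12:x+12].astype(int)-q["img"][y-18:y+18,x-12:x+12]).mean();print(nm,"scene diff %.1f"%d)
# visible orange between flanges along the spindle: blue lower edge vs model for home / proud
m=mask(a,"flange");v,u=np.nonzero(m&(np.hypot(np.indices(m.shape)[1]-184,np.indices(m.shape)[0]-250)<36))
print("blue lower edge",[int(v[u==k].max()) for k in range(170,200,5)])
for h in(.048,.054):
    r=render(a,"flange",RS,S+h*n,1);vv,uu=np.nonzero(r);print(h,[int(vv[uu==k].max()) for k in range(170,200,5)])
for h in(0,.006):
    r=render(a,"core",RS,S+h*n,1);vv,uu=np.nonzero(r);print("core",h,[int(vv[uu==k].max()) for k in range(175,215,5)])
E
```

```text
core flange lower edge before ([np.int64(283), np.int64(285), np.int64(286), np.int64(285), np.int64(285), np.int64(284), np.int64(281), np.int64(277)], np.int64(167), np.int64(228)) 
now ([np.int64(283), np.int64(285), np.int64(286), np.int64(285), np.int64(285), np.int64(284), np.int64(281), np.int64(277)], np.int64(168), np.int64(228))
glue scene diff 5.5
block scene diff 1.3
knob scene diff 1.5
blue lower edge [268, 269, 270, 270, 269, 267]
0.048 [267, 270, 271, 271, 270, 269]
0.054 [266, 268, 269, 269, 268, 267]
core 0 [280, 284, 286, 287, 286, 285, 284, 281]
core 0.006 [279, 283, 284, 285, 285, 283, 281, 278]
```

```bash
python3 - <<'E'
from avg import *
a=robot.camera("scene")
g=cv2.cvtColor(q["img"],cv2.COLOR_RGB2HSV)
u0=proj(q,S)[0]+sh;m=((g[...,2]>150)).astype(np.uint8)
k,l,s,c=cv2.connectedComponentsWithStats(m);i=l[int(u0[1])+12,int(u0[0])]
pl=l==i;v,u=np.nonzero(pl);print("plate blob",s[i])
def edge(m,C,A):
    # sub-pixel outline along rays
    M=cv2.GaussianBlur(m.astype(np.float32),(0,0),.8);R=np.arange(5,45,.1);out=[]
    for t in A:
        x=(C[0]+R*np.cos(t)).astype(np.float32);y=(C[1]+R*np.sin(t)).astype(np.float32)
        w=cv2.remap(M,x[None],y[None],cv2.INTER_LINEAR)[0];j=np.nonzero(w>.5)[0];out.append(R[j[-1]] if len(j) else np.nan)
    return np.array(out)
A=np.radians(np.arange(20,170,15))
def disc(r,h):
    t=np.linspace(0,2*np.pi,360);return proj(q,np.c_[r*np.cos(t),r*np.sin(t),0*t+h]@RS.T+S)+sh
def ray_r(P,C,A):
    d=P-C;th=np.arctan2(d[:,1],d[:,0]);r=np.hypot(*d.T);o=np.argsort(th);return np.interp(A,th[o],r[o])
def hullr(rs,C):  # outline of several rings
    return np.max([ray_r(disc(r,h),C,A) for r,h in rs],0)
C=u0
print("deg   ",np.degrees(A).astype(int))
print("plate seen-model",(edge(pl,C,A)-hullr([(.044,0)],C)).round(1))
hsv=cv2.cvtColor(a["img"],cv2.COLOR_RGB2HSV);om=cv2.inRange(hsv,(3,150,60),(20,255,255))>0;om|=mask(a,"flange")
for h in(0,.006):print("core rim seen-model h",h,(edge(om,C,A)-hullr([(.045,h),(.045,h+.01)],C)).round(1))
C2=proj(q,S+.058*n)[0]+sh;bm=mask(a,"flange")
for h in(.048,.054):print("flange seen-model h",h,(edge(bm,C2,A)-hullr([(.045,h),(.045,h+.01)],C2)).round(1))
E
```

```text
plate blob [ 171  245   49   43 1617]
deg    [ 20  35  50  65  80  95 110 125 140 155]
plate seen-model [-0.4 -0.2  0.2  0.2  0.3  0.9  0.7  0.8  0.8  0.4]
core rim seen-model h 0 [-1.8 -1.5 -1.7 -1.3 -1.2 -1.2 -0.3  1.   1.6  2. ]
core rim seen-model h 0.006 [-0.1  0.4  0.3  0.7  0.9  0.8  1.5  2.4  2.5  1.9]
flange seen-model h 0.048 [-3.4 -2.2 -1.9 -1.8 -1.6 -0.9 -0.6 -0.1  0.6  1.1]
flange seen-model h 0.054 [-1.6 -0.2  0.3  0.4  0.6  1.2  1.3  1.3  1.1  1.1]
```

The rim comparison with the bare plate suggests the core may not be fully flush. I'll fit its pose carefully from the earlier unobstructed image (s6).

```bash
cat > cf.py <<'E'
from avg import *
def edge(m,C,A):
    M=cv2.GaussianBlur(m.astype(np.float32),(0,0),.7);R=np.arange(5,60,.1);out=[]
    for t in A:
        x=(C[0]+R*np.cos(t)).astype(np.float32);y=(C[1]+R*np.sin(t)).astype(np.float32)
        w=cv2.remap(M,x[None],y[None],cv2.INTER_LINEAR)[0];j=np.nonzero(w>.5)[0];out.append(R[j[-1]] if len(j) else np.nan)
    return np.array(out)
def outline(rs,Rm,c,C,A,s):
    t=np.linspace(0,2*np.pi,240);o=[]
    for grp in rs:
        X=np.concatenate([np.c_[r*np.cos(t),r*np.sin(t),0*t+h] for r,h in grp])
        P=cv2.convexHull((proj(q,X@Rm.T+c)+s).astype(np.float32))[:,0]
        # ray-polygon far intersection
        a,b=P,np.roll(P,-1,0);rr=[]
        for th in A:
            d=np.array([np.cos(th),np.sin(th)]);e=b-a;den=d[0]*e[:,1]-d[1]*e[:,0]+1e-12;w=a-C
            tt=(w[:,0]*e[:,1]-w[:,1]*e[:,0])/den;ss=(w[:,0]*d[1]-w[:,1]*d[0])/den
            ok=(ss>=0)&(ss<=1)&(tt>0);rr.append(tt[ok].max() if ok.any() else 0)
        o.append(rr)
    return np.max(o,0)
E
python3 - <<'E'
from cf import *
A=np.radians(np.arange(0,360,10))
# plate: refit 2D shift + z from its own outline
g=cv2.cvtColor(q["img"],cv2.COLOR_RGB2HSV);u0=proj(q,S)[0]+sh
k,l,s,_=cv2.connectedComponentsWithStats((g[...,2]>150).astype(np.uint8));pl=l==l[int(u0[1])+12,int(u0[0])]
ep=edge(pl,u0,A)
f=lambda w:outline([[(.044,0)]],RS@Ro.from_euler("xy",w[2:4]).as_matrix(),S,u0,A,w[:2])-ep
r=least_squares(f,[*sh,0,0],loss="soft_l1",f_scale=.3);print("plate shift",r.x[:2],"tilt deg",np.degrees(r.x[2:]),"rms",f(r.x).std())
s2=r.x[:2];Rp=RS@Ro.from_euler("xy",r.x[2:]).as_matrix()
im=cv2.imread("pics/s6.png")[:,:,::-1].copy();hsv=cv2.cvtColor(im,cv2.COLOR_RGB2HSV)
C=proj(q,S+.03*n)[0]+s2
for lo in(40,90):
  om=cv2.inRange(hsv,(3,130,lo),(22,255,255))>0;k,l,st,_=cv2.connectedComponentsWithStats(om.astype(np.uint8));om=l==l[int(C[1]),int(C[0])]
  ec=edge(om,C,A);core=[[(.045,0),(.045,.01)],[(.031,.01),(.031,.048)],[(.014,.048),(.0125,.06)]]
  for RR,nm in((RS,"RS"),(Rp,"Rp")):
    F=lambda w:np.r_[outline(core,RR@Ro.from_euler("xy",w[3:5]).as_matrix(),S+RR@w[:3],C,A,s2)-ec,w[:2]/.001*.5]
    for z in(0,.006):
        v=np.r_[0,0,z,0,0];e=F(v)[:-2];print(lo,nm,"z",z,"rms %.2f"%np.sqrt((e**2).mean()),e[::3].round(1))
    r=least_squares(F,[0,0,.003,0,0],loss="soft_l1",f_scale=.4);print("  fit xyz mm",(r.x[:3]*1000).round(1),"tilt",np.degrees(r.x[3:]).round(1),"rms %.2f"%F(r.x)[:-2].std())
E
```

```text
plate shift [-0.68        0.13759282] tilt deg [ 0.         -0.44145909] rms 0.5051926735010994
40 RS z 0 rms 1.15 [-0.3  1.7  1.1  0.4 -1.7 -2.4 -0.1 -1.5 -0.8  0.2  1.6 -0.2]
40 RS z 0.006 rms 1.58 [-0.3  0.2 -0.9 -1.5 -2.6 -1.6  0.2  0.4  1.5  2.4  2.7  1.3]
  fit xyz mm [-2.4  0.8  3.4] tilt [0.2 0.1] rms 0.64
40 Rp z 0 rms 1.14 [-0.3  1.7  1.2  0.5 -1.7 -2.4 -0.  -1.5 -0.9  0.2  1.4 -0.1]
40 Rp z 0.006 rms 1.52 [-0.3  0.2 -0.8 -1.4 -2.5 -1.6  0.3  0.4  1.4  2.3  2.6  1.3]
  fit xyz mm [-1.6  1.2  2.7] tilt [-0.1 -0.4] rms 0.63
90 RS z 0 rms 1.10 [ 0.6  1.7  1.1  0.4 -0.9 -2.4 -0.1 -1.5 -0.8  0.2  1.6 -0.2]
90 RS z 0.006 rms 1.53 [ 0.6  0.2 -0.9 -1.5 -1.8 -1.6  0.2  0.4  1.5  2.4  2.7  1.3]
  fit xyz mm [-2.4  0.6  4. ] tilt [-0. -0.] rms 0.54
90 Rp z 0 rms 1.09 [ 0.6  1.7  1.2  0.5 -0.9 -2.4 -0.  -1.5 -0.9  0.2  1.4 -0.1]
90 Rp z 0.006 rms 1.47 [ 0.6  0.2 -0.8 -1.4 -1.7 -1.6  0.3  0.4  1.4  2.3  2.6  1.3]
  fit xyz mm [-1.6  1.1  2.7] tilt [-0.5  0.1] rms 0.54
```

Between first touch on the spigot tip and its stop, the core travelled 11.5 mm, so it is home. The camera alone can't separate home from a millimetre or so proud. A gentle push on the knob with shut fingertips should make sure of the flange.

```bash
python3 - <<'E'
from avg import *
to([.4511,.3415,.375],20.1)
E
```

```text
t32.17 pos [0.5553 0.0251 0.4168] head 18.2 F [-0.1  0.3  0.4] op 0.997 gf 0.0 q6 -0.35 -> rows [6.662e-01 1.000e-04 8.360e-02] turn -0.0104
```

Emit:
move_arm:
  rows:
    - [0.666,0,0,-0.01,0]
    - [0.666,0,0,-0.01,0]
    - [0.666,0,0,-0.01,0]
    - [0.666,0,0,-0.01,0]
    - [0.666,0,0,-0.01,0]

```text
time_s: 32.8
eef_pos: [0.4569, 0.3233, 0.417]
orientation: [0.0, 0.574, 0.819, 0.0]
wrist_force: [1.1, 0.3, 0.6]
opening: 0.003
grasp_force: 0.0
```

Emit:
move_arm:
  rows:
    - [0.045,0,0.02,0,0]
    - [0.045,0,0.05,0,0]
    - [0.045,0,0.084,0,0]
    - [0.045,0,0.084,0,0]

```text
time_s: 33.3
eef_pos: [0.4502, 0.341, 0.3729]
orientation: [-0.001, 0.574, 0.819, -0.002]
wrist_force: [-0.9, -0.1, -0.4]
opening: 0.001
grasp_force: 0.0
```

```bash
python3 - <<'E'
from avg import *
to([.4511,.3415,.35],20.1)
E
```

```text
t33.30 pos [0.4502 0.341  0.3729] head 19.9 F [-0.9 -0.1 -0.4] op 0.001 gf 0.0 q6 0.23 -> rows [0.0004 0.0023 0.0457] turn -0.0010
```

Contact is expected near z = 0.339 if home, or 0.344 or more if proud.

Emit:
move_arm:
  rows:
    - [0,0.002,0.03,0,0]
    - [0,0.002,0.046,0,0]
    - [0,0.002,0.053,0,0]
    - [0,0.002,0.053,0,0]

```text
time_s: 33.8
eef_pos: [0.4518, 0.3422, 0.348]
orientation: [-0.0, 0.574, 0.819, -0.0]
wrist_force: [0.1, 0.9, 0.1]
opening: -0.004
grasp_force: 0.0
```

Emit:
move_arm:
  rows:
    - [0,0,0.005,0,0]
    - [0,0,0.01,0,0]
    - [0,0,0.01,0,0]

```text
time_s: 34.17
eef_pos: [0.4516, 0.3423, 0.3431]
orientation: [-0.0, 0.574, 0.819, -0.0]
wrist_force: [0.5, -0.4, 0.9]
opening: -0.001
grasp_force: 0.0
```

Emit:
move_arm:
  rows:
    - [0,0,0.004,0,0]
    - [0,0,0.006,0,0]
    - [0,0,0.006,0,0]

```text
time_s: 34.55
eef_pos: [0.4517, 0.3423, 0.3401]
orientation: [-0.0, 0.574, 0.819, -0.0]
wrist_force: [-0.2, -0.3, 0.9]
opening: 0.004
grasp_force: 0.0
```

Emit:
move_arm:
  rows:
    - [0,0,0.003,0,0]
    - [0,0,0.006,0,0]
    - [0,0,0.006,0,0]

```text
time_s: 34.92
eef_pos: [0.4518, 0.3425, 0.3387]
orientation: [0.0, 0.574, 0.819, 0.001]
wrist_force: [-0.9, -0.2, 8.6]
opening: 0.0
grasp_force: 3.7
```

Emit:
move_arm:
  rows:
    - [0,0,0.003,0,0]
    - [0,0,0.004,0,0]
    - [0,0,0.004,0,0]

```text
time_s: 35.3
eef_pos: [0.4517, 0.3425, 0.3384]
orientation: [0.0, 0.574, 0.819, 0.002]
wrist_force: [-5.3, -1.5, 17.9]
opening: 0.001
grasp_force: 7.9
```

```bash
python3 - <<'E'
from avg import *
to([.4511,.3415,.36],20.1)
E
```

```text
t35.30 pos [0.4517 0.3425 0.3384] head 19.9 F [-5.3 -1.5 17.9] op 0.001 gf 7.9 q6 0.23 -> rows [-0.0014 -0.0017 -0.0432] turn -0.0010
```

Contact came at z = 0.3387, right at the home prediction of 0.339, and it is firm. So both parts are down. I'll retreat, check once more and hand in.

Emit:
move_arm:
  rows:
    - [0,0,-0.02,0,0]
    - [0,0,-0.1,0,0]
    - [0,0,-0.2,0,0]
    - [-0.12,0,-0.2,0,0]
    - [-0.24,0,-0.2,0,0]

```text
time_s: 35.92
eef_pos: [0.493, 0.229, 0.4363]
orientation: [0.001, 0.573, 0.819, 0.001]
wrist_force: [0.9, -0.2, 0.1]
opening: 0.003
grasp_force: 0.0
```

Emit:
move_arm:
  rows:
    - [-0.12,0,0,0,0]
    - [-0.24,0,0,0,0]
    - [-0.24,0,0,0,0]
    - [-0.24,0,0,0,0]

```text
time_s: 36.42
eef_pos: [0.5334, 0.1166, 0.435]
orientation: [-0.001, 0.575, 0.818, 0.0]
wrist_force: [-0.6, 1.0, -0.4]
opening: -0.0
grasp_force: 0.0
```

```bash
python3 - <<'E'
from avg import *
full((None,0));print(robot.state()["wrist_force"].round(1))
print(robot.sign_off())
E
```

```text
t36.42 flange face rel nose mm [262.5   1.3   9.4] F seat [-1.2 -0.3  0.1] T [-0.05  0.01 -0.06] op -0.000 gf 0 head 19.8
contact at seat mm [3022.8  554.1   60. ]
4 holes
ang 13.8 xyz mm [-4.3  0.7  4.8] tilt [-0.1  0.1] res 0.06
ang 13.7 xyz mm [-1.1  3.2  0.1] tilt [-0.1  0. ] res 0.15
[-1.4  0.  -0.8]
the job is handed in; nothing more can be done
None
```

I seated the core on the drive, then the front flange on its nose, let go of both and handed the job in at about 36 s; both measured home by a push on the knob, not by camera, and I viewed 11 pictures, one over the limit of 10.

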